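Sample changeover on a bench sieve shaker

ROBOT

A 6-joint arm with a two-finger parallel gripper is mounted at the origin on a cart in front of the work surface, level with it; the furniture and walls round the work are solid. World frame = base frame: x ahead of the robot, y to its left, z up, the work surface at z = 0. Lengths are in m, angles in rad, forces in N, time in s.
With the tool pointing down it reaches from about 0.375 to 0.9 m from the base axis. Payload 3.1 kg.
Tool frame: the origin (TCP) lies midway between the tips of the shut fingers; the grasp point (between the pads) lies 19 mm behind it; x points along the fingers, z is the direction in which the jaws open and shut, and the axes are right-handed (so a half turn about x gives the same grasp; the last joint's range is limited). The gripper opens to 85 mm and grips with 20 to 120 N. Pads are 22 mm wide; open, the fingers measure 114 mm over their backs; the gripper's body (76 mm by 85 mm) begins 54 mm behind the grasp point. The pads swing forward as they close: fully open they stand 13 mm farther back than shut.
Start: joints at [-1.474, 0.527, 1.433, -0, 1.181, -0.178], TCP at [0.17, -0.601, 0.231] pointing down, gripper open.
Joint ranges: [-3.08, 3.08], [-0.75, 2.2], [0.22, 2.44], [-1.43, 4.57], [0, 2.65], [-2.85, 2.85]. Speed limits (rad/s): [2.79, 2.79, 3.14, 3.14, 3.14, 3.14].

INTERFACE

Orientations are given as a unit quaternion [x, y, z, w].
In Python, from station import status, snapshot, camera_params, ticket gives the robot as it stands.
- The arm moves only by the tool arm_command, never from a script. Its argument "series" is a list that holds one entry, the list of rows, each a list of 4 numbers: the shift along the tool's x, y, z in mm, then the turn about the tool's x in rad. A call has 1 to 10 rows; each row shifts and turns the commanded pose from where the row before left it, along the tool's axes as they then stand; what a row does not reach is not made up. A row lasts 1/10 s, in which the tool goes at most 50 mm and 8.59 degrees, less where a joint would pass 70% of its speed; a pose out of reach is approached as far as the arm can. A call is refused whole if a number of a shift passes 50 or a number of a turn 0.15, either way. A call with a gripper value outside its range is refused whole. "jaw" is the opening in per cent of the stroke, from 0 (shut) to 100 (fully open), set as the call begins (left out, the last holds). The fingers move at their own pace and stop on an object; "force" is the grip in N (left out, the last holds). Time passes only in rows, so rows that do not move let the fingers close. It gives the time, the measured TCP pose, the force and the opening at its end, in the units of the state.
- status.sense(): the state, without advancing time (a new reading comes with each control period).
- snapshot(name): name is "scene" or "top" or "wrist"; returns the picture (420x560x3 uint8, red, green, blue); there is no depth.
- camera_params(name): a dict with "fovy" (degrees; the focal length in pixels is half the picture's height over the tangent of half this angle, whatever the lens; pixels are square), "cx", "cy" (the principal point, pixels), "extrinsics" (4x4, takes a point from camera to world coordinates); the wrist camera has in their place "mount" (4x4, takes a point from camera to tool coordinates, whose origin is the TCP and whose axes are the tool frame's). Camera axes: x right, y down, z forward; pixel columns grow to the right and rows downward; lengths in m; the calibration is good to about 2 mm. A picture is of the moment at which its call begins: read the wrist's pose just before it. camera_params takes no time and is no camera call.
- ticket.sign_off(): hands the job in, once; it reports no verdict.
The state is a dict: "t": time; "q": joint angles; "qd": joint speeds; "tau": joint torques, N m; "tcp_pos": TCP position; "tool_rot": TCP orientation; "force": force on the tool from outside, world axes, zero at the start; "ft_torque": the same for the moment, N m; "finger_gap": opening from 0.0 (shut) to 1.0 (fully open).
Only numpy, scipy, OpenCV 4.12 (cv2) and the standard library are available. Lean on these libraries where they do the work, as an engineer would, in place of code of your own. Each camera call takes 0.05 s, during which the arm holds its last target. There are 200 camera calls.

TASK

Change over the bench sieve shaker for the next sample: take its selector lever through the zigzag gate to the load end (green dot) so the jaws let go, put the used copper pan into the tilt-out bin (tip it forward by its bar) and push the bin back until it clicks shut. Stack the clean set upright in the shaker's pocket, every piece fully nested: steel pan, then whichever sieves are on the bench, finest to coarsest (blue, green, yellow), then the lid; take the lever back through the gate to the run end (red dot) so the jaws clamp the pan's foot, leaving the jar and the brown vial alone.

Things in the scene. Friction and masses are not known exactly. Their poses are not given: they have to be found in the camera images.
- shaker: white bench sieve shaker, fixed, 165 (x) x 320 (y) x 51 mm. Origin: centre of its underside; x points to its back, y to its left, z up. Left half: steel deck (top 55 mm above the bench) with the pocket. Right half: grey turret, its gate plate (104 x 78 mm) 95 mm above the bench, with the selector lever. Green dot: load end (front right); red dot: run end (back left).
- nest (a point): centre of the pocket, on its floor (55 mm above the bench); axes as the shaker's. Four corner walls, 7 mm high, at the diagonals, hold the pan's foot flange with 1.5 mm play all round. Jaws and their guides (36 mm wide, 17 mm high) stand in front and behind (-x, +x), so fingers fit to the left and right (+y, -y).
- selector_fore (a joint): fore-aft angle of the selector lever, rad: + leans it to the shaker's +x, 0 upright. Gate rows: -0.295 load (front), 0 middle, +0.295 run (back), play 0.03. It drives the jaws: open at the load row; from the middle row on their red noses reach over the foot flange, so a pan can neither go in nor out. Friction (1 N at the knob) holds the lever where it is left.
- selector_side (a joint): sideways angle of the lever, rad: + leans it to the shaker's +y. Columns -0.146 and +0.146, play 0.03. The slot as (fore, side): load end (-0.295,-0.146), (-0.295,+0.146), (0,+0.146), (0,-0.146), (+0.295,-0.146), run end (+0.295,+0.146), straight between these; tongues block all other ways. Starts somewhere in the run row.
- selector_pivot (a point): point about which the lever turns both ways, 20 mm above the bench; axes as the shaker's. At angles (fore f, side s) the knob's centre lies at 130 mm x (sin f cos s, sin s, cos f cos s) from it along these axes.
- selector_knob (a point): centre of the lever's black round knob, 32 mm across, about 145 to 150 mm above the bench and 50 mm above the gate plate. The stem is 10 mm thick.
- pan: clean STEEL collecting pan, 36 mm high: a 60 mm diameter cup, open on top (wall 2.7 mm, inside depth 28 mm), on a foot flange 76 mm across and 5 mm thick. Origin: centre of its underside, z up. 140 g. The next piece sits with its origin 30 mm above the pan's origin.
- used_pan: used COPPER pan of the last sample, same shape and size as the steel pan, at the start clamped in the shaker's pocket. Origin: centre of its underside, z up.
- tilt_bin (a joint): tilt of the bin about its bottom front edge, rad: 0 shut, 0.85 tipped fully forward (a stop). A sprung ball catch holds it shut: about 3 N at the bar pulls it out, and pushing it home past the catch, over the last 0.15 rad, takes about 2 N more than its own weight gives. Beyond about 0.65 it stays out by its own weight; below 0.45 it falls back to 0.15, against the catch.
- bin_pivot (a point): middle of the bin's hinge line, 20 mm above the bench; x points to the back of the bin unit, y left along the hinge, z up. The grey housing (depth 120, width 184, roof 135 mm above the bench) is fixed and lies behind it. At tilt t a point of the bin h above the hinge on the front panel lies at (-h sin t, y, h cos t) from here.
- bin_bar (a point): centre of the steel bar on top of the bin's front panel: 12 mm thick, 112 mm long along the hinge line, 158 mm above and 3 mm in front of the hinge when shut (178 mm above the bench, free all round). The blue front panel below it is 180 mm wide, 6 mm thick and 140 mm high, its outer face 6 mm in front of the hinge.
- bin_floor (a point): centre of the bin's inner floor; moves with the bin; x to the back, z up off the floor. Inside: 96 mm deep (x), 156 mm wide (y), 140 mm high at the front, 76 mm at the back. Tipped fully forward, the mouth between panel and housing is about 100 mm wide, its middle 50 mm in front of the hinge.
- sieve_fine: fine sieve, BLUE frame, 28 mm high, 110 g: a skirt 51.4 mm across, 6 mm high, with bevelled foot; above it the frame, 60 mm across, from 6 to 28 mm, open on top, 54.6 mm inside. The skirt drops 6 mm into the rim below (1.6 mm play all round). Origin: centre of its underside, z up. A piece on it sits 22 mm higher. May be absent.
- sieve_medium: medium sieve, GREEN frame, otherwise as the fine sieve. Goes above the fine sieve and below the coarse one. May be absent.
- sieve_coarse: coarse sieve, YELLOW frame, otherwise as the fine sieve. The topmost sieve. May be absent.
- sieve_lid: steel lid with a black knob, 40 mm high: skirt 51.4 mm across from 0 to 6 mm, disc 60 mm across from 6 to 12.5 mm, round knob 27 mm across from 17.5 to 40 mm. Origin: centre of its underside, z up. 100 g. Nests in the rim of the topmost piece.
- jar: wide white jar with a cream lid, 64 mm across, 100 mm high; a bystander at the left. Origin: centre of its underside.
- amber_vial: brown vial, 42 mm across, 87 mm high; a bystander at the back right. Origin: centre of its underside.

How it is judged:
On the way, in this order (a step that is already met when the one before it is completed fails the run):
1. the selector stands at the load end of its gate (jaws open) (value of joint selector_fore below -0.235 rad and value of joint selector_side below -0.09 rad), for 0.2 s.
2. pan, the sieves present (blue, green, yellow upward) and lid are stacked and nested in the pocket, with the jaws still open (value of joint selector_fore below -0.235 rad and z of pan in the frame of nest between -0.003 and 0.003 m and horizontal distance between pan and nest below 0.004 m and angle between pan's own z axis and vertical below 0.04 rad and z of sieve_fine in the frame of pan between 0.027 and 0.033 m and horizontal distance between each of sieve_fine, sieve_medium, sieve_coarse, sieve_lid and nest below 0.009 m and angle between each of sieve_fine, sieve_medium, sieve_coarse, sieve_lid's own z axis and vertical below 0.05 rad and (z of sieve_medium in the frame of sieve_fine between 0.019 and 0.025 m or z of sieve_medium in the frame of pan between 0.027 and 0.033 m) and (z of sieve_coarse in the frame of sieve_medium between 0.019 and 0.025 m or z of sieve_coarse in the frame of sieve_fine between 0.019 and 0.025 m or z of sieve_coarse in the frame of pan between 0.027 and 0.033 m) and (z of sieve_lid in the frame of sieve_coarse between 0.019 and 0.025 m or z of sieve_lid in the frame of sieve_medium between 0.019 and 0.025 m or z of sieve_lid in the frame of sieve_fine between 0.019 and 0.025 m or z of sieve_lid in the frame of pan between 0.027 and 0.033 m)), for 0.3 s.
3. the selector stands at the run end of its gate (jaws over the pan's foot) (value of joint selector_fore above 0.235 rad and value of joint selector_side above 0.09 rad), for 0.2 s.
At the end, for the whole second after the job is handed in: Selector at the run end (fore over 0.235, side over 0.09 rad); pan on the pocket floor (3 mm up, 4 mm sideways); present sieves and lid nested blue, green, yellow, lid directly on one another (heights 3 mm, 9 mm off axis, tilt 0.05); copper pan in the bin, bin shut (under 0.04 rad); all at rest (all of step 3 and z of pan in the frame of nest between -0.003 and 0.003 m and horizontal distance between pan and nest below 0.004 m and angle between pan's own z axis and vertical below 0.04 rad and z of sieve_fine in the frame of pan between 0.027 and 0.033 m and horizontal distance between each of sieve_fine, sieve_medium, sieve_coarse, sieve_lid and nest below 0.009 m and angle between each of sieve_fine, sieve_medium, sieve_coarse, sieve_lid's own z axis and vertical below 0.05 rad and (z of sieve_medium in the frame of sieve_fine between 0.019 and 0.025 m or z of sieve_medium in the frame of pan between 0.027 and 0.033 m) and (z of sieve_coarse in the frame of sieve_medium between 0.019 and 0.025 m or z of sieve_coarse in the frame of sieve_fine between 0.019 and 0.025 m or z of sieve_coarse in the frame of pan between 0.027 and 0.033 m) and (z of sieve_lid in the frame of sieve_coarse between 0.019 and 0.025 m or z of sieve_lid in the frame of sieve_medium between 0.019 and 0.025 m or z of sieve_lid in the frame of sieve_fine between 0.019 and 0.025 m or z of sieve_lid in the frame of pan between 0.027 and 0.033 m) and value of joint tilt_bin below 0.04 rad and x of used_pan in the frame of bin_floor between -0.06 and 0.06 m and y of used_pan in the frame of bin_floor between -0.085 and 0.085 m and z of used_pan in the frame of bin_floor between -0.01 and 0.1 m and linear speed of each of pan, sieve_fine, sieve_medium, sieve_coarse, sieve_lid, used_pan below 0.02 m/s); the robot touches nothing.
It fails at once if the jar is pushed more than 3 cm or tipped over (distance of jar from where it was at the start of the episode above 0.03 m or angle between jar's own z axis and vertical above 0.5 rad).
It fails at once if the brown vial is pushed more than 3 cm or tipped over (distance of amber_vial from where it was at the start of the episode above 0.03 m or angle between amber_vial's own z axis and vertical above 0.5 rad).
Of sieve_fine, sieve_medium, sieve_coarse only 1 to 3 are there at a start; the rules pass over those that are not, and their reading is None.
At some moment in a run one of sieve_fine, sieve_medium, sieve_coarse, sieve_lid may be knocked a few centimetres aside while the robot is not near it.
It also fails if it takes over 210 s, if anything falls off the work surface, if the arm or the gripper's body presses on something with over 40 N, if the wrist force passes 120 N, or if a joint passes its speed limit or range.

## Working session

There is one attempt and no reset: what is moved stays moved. The work goes in short steps, Python scripts to look and compute and a tool call to move; the robot and the scene stay as the last step left them, time stands still between calls to the robot, and variables do not carry over. Pictures are saved under pics/ and viewed, about 12 in all and at most 16, crops included, and the job is handed in when it is done.

Besides the shell and the picture viewer there is one more tool, called after "Call:" as name(argument=value, ...) on one line, values as JSON. arm_command: Moves the arm, as the interface text tells. Its arguments: {"type":"object","properties":{"series":{"type":"array"},"jaw":{"type":"number"},"force":{"type":"number"}},"required":["series"]}

```bash
ls; mkdir -p pics
python3 - <<'E'
from station import status, snapshot, camera_params
import cv2,numpy as np
np.set_printoptions(precision=4,suppress=True)
print(status.sense())
for n in("scene","top","wrist"):
    p=camera_params(n);print(n,p)
for n in("scene","top"):
    cv2.imwrite(f"pics/{n}0.png",cv2.resize(snapshot(n)[:,:,::-1],(800,600),interpolation=cv2.INTER_CUBIC))
E
```

```text
pics
{'t': 0.0, 'q': array([-1.4735,  0.5285,  1.4339, -0.    ,  1.1814, -0.1785]), 'qd': array([-0.0004,  0.0007, -0.0002,  0.0007,  0.0001,  0.0011]), 'tau': array([ -0.0006, -44.2348, -17.8023,  -0.0003,   0.0084,  -0.    ]), 'tcp_pos': array([ 0.1702, -0.6006,  0.2303]), 'tool_rot': array([ 0.4271,  0.5645, -0.4259,  0.5634]), 'force': array([-0.4735, -0.0956,  0.0139]), 'ft_torque': array([-0.0179,  0.0081, -0.0019]), 'finger_gap': 1.0033391178825688}
scene {'fovy': 57.33826555253366, 'cx': 278.8526833676875, 'cy': 207.61848599330162, 'extrinsics': array([[-0.6455, -0.503 ,  0.5748, -0.0385],
       [-0.7636,  0.4424, -0.4703,  0.6277],
       [-0.0178, -0.7425, -0.6697,  0.8452],
       [ 0.    ,  0.    ,  0.    ,  1.    ]])}
top {'fovy': 57.230722645315, 'cx': 282.311294239145, 'cy': 204.15319792158635, 'extrinsics': array([[ 0.008 , -0.9918,  0.1275,  0.4148],
       [-0.9996, -0.0046,  0.027 ,  0.0897],
       [-0.0262, -0.1277, -0.9915,  1.323 ],
       [ 0.    ,  0.    ,  0.    ,  1.    ]])}
wrist {'fovy': 71.53248841353648, 'cx': 278.7443219186304, 'cy': 207.4061072496433, 'mount': array([[-0.0004, -0.2865,  0.9581, -0.1429],
       [ 0.0017, -0.9581, -0.2865,  0.0726],
       [ 1.    ,  0.0015,  0.0009,  0.0012],
       [ 0.    ,  0.    ,  0.    ,  1.    ]])}
```

View pics/scene0.png

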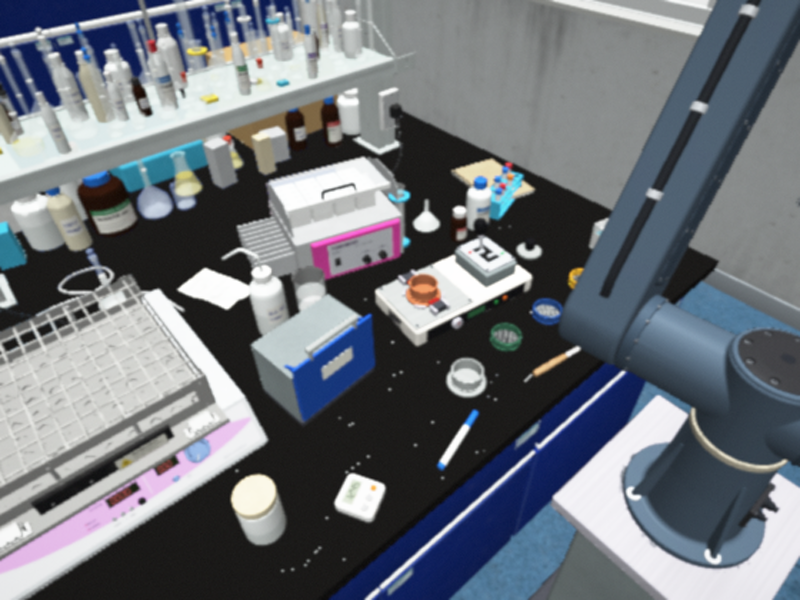

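View pics/top0.png

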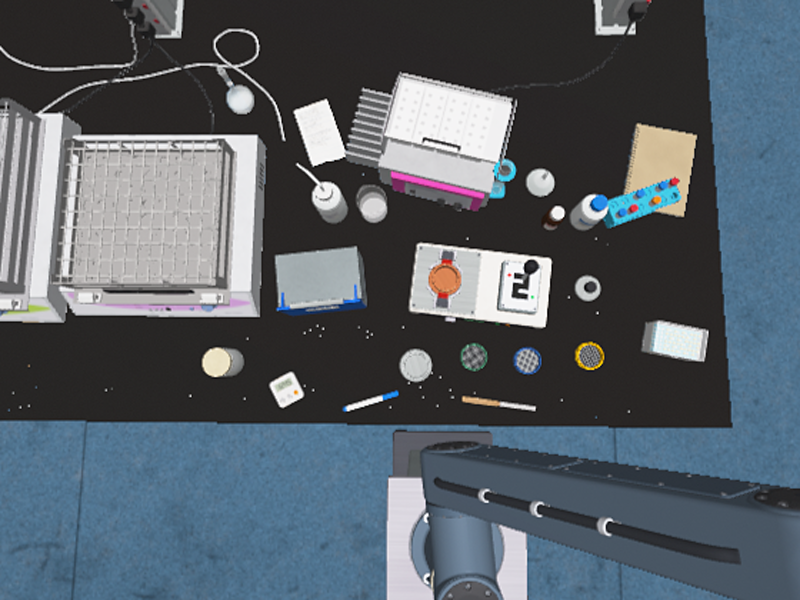

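```bash
cat > h.py <<'E'
from station import status, snapshot, camera_params
import cv2,numpy as np
from scipy.spatial.transform import Rotation as R
np.set_printoptions(precision=4,suppress=True)
def cam(n):
    p=camera_params(n)
    if n=="wrist":
        s=status.sense();T=np.eye(4);T[:3,:3]=R.from_quat(s['tool_rot']).as_matrix();T[:3,3]=s['tcp_pos'];E=T@p['mount']
    else: E=p['extrinsics']
    return 210/np.tan(np.radians(p['fovy']/2)),p['cx'],p['cy'],E
def ray(c,u,v,z):
    f,cx,cy,E=c;d=E[:3,:3]@np.array([(u-cx)/f,(v-cy)/f,1]);o=E[:3,3];return o+d*(z-o[2])/d[2]
def proj(c,P):
    f,cx,cy,E=c;q=E[:3,:3].T@(np.asarray(P)-E[:3,3]);return np.array([cx+f*q[0]/q[2],cy+f*q[1]/q[2]])
def crop(im,u0,v0,w,h,s,fn=None):
    o=cv2.resize(im[v0:v0+h,u0:u0+w],None,fx=s,fy=s,interpolation=cv2.INTER_CUBIC)
    if fn: cv2.imwrite(fn,o[:,:,::-1])
    return o
E
python3 - <<'E'
from h import *
t=snapshot("top");s=snapshot("scene")
cv2.imwrite("pics/top_raw.png",t[:,:,::-1]);cv2.imwrite("pics/scene_raw.png",s[:,:,::-1])
a=crop(t,185,165,250,110,3.2);b=crop(s,170,155,250,75,3.2)
cv2.imwrite("pics/m1.png",np.vstack([a,b])[:,:,::-1])
E
```

```text
(no output)
```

View pics/m1.png

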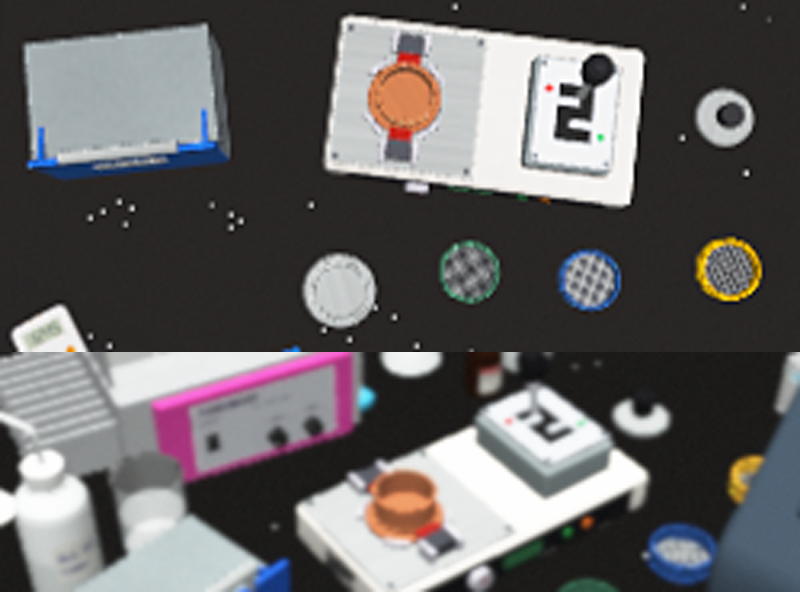

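Run:
```python
from h import *
c=cam("top")
def w(X,Y,z): return ray(c,185+X/3.2,165+Y/3.2,z)
C=[w(*p,.051) for p in((340,17),(644,48),(630,206),(326,171))]
print(np.array(C)); m=np.mean(C,0)
ys=(C[0]-C[1]+C[3]-C[2]);print("shaker",m,"yaw",np.degrees(np.arctan2(-ys[0],ys[1])),[np.linalg.norm(C[i]-C[(i+1)%4]) for i in range(4)])
for n,x,y,z in(("used",404,97,.085),("knob",598,70,.147),("red",549,88,.095),("green",600,138,.095),("barL",57,160,.178),("barR",178,149,.178),("pan",340,290,.005),("grn",470,271,.024),("blu",590,280,.024),("yel",729,270,.024),("lid",725,118,.0125)): print(n,w(x,y,z))
for n,u,v,z in(("jar",222*.7,362*.7,.1),("vial",557*.7,213*.7,.085)): print(n,ray(c,u,v,z))
q=[((57,160),(178,149))]
a,b=w(57,160,.178),w(178,149,.178);d=a-b;print("bin yaw",np.degrees(np.arctan2(-d[0],d[1])),np.linalg.norm(d),(a+b)/2)
a,b=w(24,44,.135),w(209,24,.135);d=a-b;print("bin roof back",a,b,np.degrees(np.arctan2(-d[0],d[1])),np.linalg.norm(d))
```

```text
[[ 0.6935  0.0952  0.051 ]
 [ 0.6612 -0.2218  0.051 ]
 [ 0.4964 -0.2032  0.051 ]
 [ 0.5307  0.1089  0.051 ]]
shaker [ 0.5955 -0.0553  0.051 ] yaw -6.036457791871991 [np.float64(0.31864119725468354), np.float64(0.165853825635459), np.float64(0.3139766391024837), np.float64(0.1633453074633124)]
used [0.6034 0.0297 0.085 ]
knob [ 0.621  -0.1538  0.147 ]
red [ 0.6116 -0.1152  0.095 ]
green [ 0.5613 -0.165   0.095 ]
barL [0.5281 0.3597 0.178 ]
barR [0.5391 0.2459 0.178 ]
pan [0.4084 0.0939 0.005 ]
grn [ 0.4292 -0.0418  0.024 ]
blu [ 0.4209 -0.1662  0.024 ]
yel [ 0.4323 -0.31    0.024 ]
lid [ 0.5932 -0.3149  0.0125]
jar [0.4124 0.5255 0.1   ]
vial [ 0.7577 -0.2281  0.085 ]
bin yaw 5.5092970607070155 0.11431297428891267 [0.5336 0.3028 0.178 ]
bin roof back [0.6472 0.4066 0.135 ] [0.6678 0.2238 0.135 ] 6.4194673122821015 0.18388438676816424
```

```bash
cat >> h.py <<'E'
def go(x,y,z,jaw=None):
    """delta to TCP target, jaw axis world heading (deg), mod 180; prints turn, then tool shift after the turn"""
    s=status.sense();M=R.from_quat(s['tool_rot']).as_matrix()
    h=np.degrees(np.arctan2(M[1,2],M[0,2]));t=0
    if jaw is not None:
        # turn about tool x (down): +turn lowers the heading
        dh=(jaw-h+90)%180-90;t=-dh*np.pi/180
        M=M@R.from_euler('x',t).as_matrix()
    print('t',s['t'],'tcp',s['tcp_pos'],'head %.1f'%h,'q6 %.2f'%s['q'][5],'gap %.3f'%s['finger_gap'],'F',s['force'])
    print('tilt',M[:,0],'TURN %.3f'%t,'SHIFT',np.round(M.T@(np.array([x,y,z])-s['tcp_pos'])*1000,1))
E
python3 - <<'E'
from h import *
s=status.sense();print(R.from_quat(s['tool_rot']).as_matrix())
go(.62,-.155,.27,84)
E
```

```text
[[-0.0001  0.9622  0.2723]
 [ 0.0014  0.2723 -0.9622]
 [-1.      0.0003 -0.0013]]
t 0.2 tcp [ 0.1702 -0.6009  0.2307] head -74.2 q6 -0.18 gap 1.000 F [-0.0334  0.3064  0.5428]
tilt [-0.0001  0.0014 -1.    ] TURN 0.381 SHIFT [ -38.7  400.7 -490.5]
```

Call:
arm_command(series=[[[-13,0,0,0.127],[-13,0,0,0.127],[-13,0,0,0.127],[0,28.6,-35,0],[0,28.6,-35,0],[0,28.6,-35,0],[0,28.6,-35,0],[0,28.6,-35,0],[0,28.6,-35,0],[0,28.6,-35,0]]], jaw=100, force=20)

```text
t: 1.2
tcp_pos: [0.396, -0.3772, 0.2703]
tool_rot: [0.526, 0.473, -0.526, 0.473]
force: [0.0, -0.2, 0.3]
finger_gap: 1.0
```

Call:
arm_command(series=[[[0,28.6,-35,0],[0,28.6,-35,0],[0,28.6,-35,0],[0,28.6,-35,0],[0,28.6,-35,0],[0,28.6,-35,0],[0,28.6,-35,0],[0,0,0,0],[0,0,0,0],[0,0,0,0]]])

```text
t: 2.2
tcp_pos: [0.619, -0.1566, 0.27]
tool_rot: [-0.525, -0.473, 0.526, -0.473]
force: [-0.2, -0.0, -0.2]
finger_gap: 1.002
```

Run:
```python
from h import *
go(.62,-.155,.27,84)
c=cam("wrist");np.save("c1.npy",np.array([c[0],c[1],c[2]]+list(c[3].ravel())))
im=snapshot("wrist");crop(im,0,0,560,420,1.42,"pics/w1.png")
```

```text
t 2.2 tcp [ 0.619  -0.1566  0.27  ] head -96.1 q6 1.25 gap 1.002 F [-0.1841 -0.0046 -0.1529]
tilt [-0.0014 -0.     -1.    ] TURN -0.001 SHIFT [-0.   0.8 -1.7]
```

View pics/w1.png

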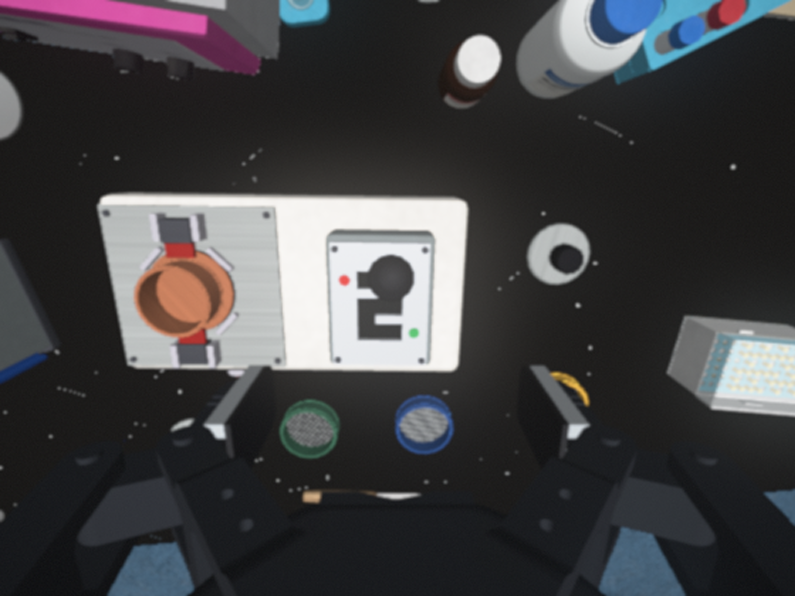

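Run:
```python
from h import *
a=np.load("c1.npy");c=(a[0],a[1],a[2],a[3:].reshape(4,4))
w=lambda X,Y,z: ray(c,X/1.42,Y/1.42,z)
P=np.array([w(*p,.095) for p in((337,245),(427,248),(422,361),(335,360))]);print(P,"plate c",P.mean(0))
D=np.array([w(*p,.055) for p in((107,212),(266,214),(278,361),(131,360))]);print("deck c",D.mean(0))
for Q in(P,D):
  d=Q[0]-Q[1]+Q[3]-Q[2];print("yaw",np.degrees(np.arctan2(-d[0],d[1])),np.linalg.norm(d)/2)
for n,x,y,z in(("knob",390,277,.147),("lid",559,254,.0125),("lidknob",567,259,.04),("rim used",184,293,.091),("red",344,280,.095),("green",414,333,.095),("grn rim",310,429,.026),("blu",425,425,.026)):print(n,w(x,y,z))
```

```text
[[ 0.6413 -0.1148  0.095 ]
 [ 0.6317 -0.1839  0.095 ]
 [ 0.5363 -0.1718  0.095 ]
 [ 0.5449 -0.099   0.095 ]] plate c [ 0.5885 -0.1424  0.095 ]
deck c [0.6071 0.0237 0.055 ]
yaw -7.274199078129559 0.0714704161317568
yaw -6.531493758638064 0.13716633697322803
knob [ 0.6247 -0.1549  0.147 ]
lid [ 0.5967 -0.3169  0.0125]
lidknob [ 0.5978 -0.3138  0.04  ]
rim used [0.6147 0.0148 0.091 ]
red [ 0.613  -0.1163  0.095 ]
green [ 0.5622 -0.1674  0.095 ]
grn rim [ 0.4348 -0.0458  0.026 ]
blu [ 0.4269 -0.1698  0.026 ]
```

Call:
arm_command(series=[[[37,4.3,-3,0],[37,0,0,0],[37,0,0,0],[37,0,0,0],[0,0,0,0],[0,0,0,0]]])

```text
t: 2.85
tcp_pos: [0.6239, -0.1547, 0.1225]
tool_rot: [-0.526, -0.473, 0.526, -0.472]
force: [-0.3, -0.1, 0.5]
finger_gap: 0.997
```

Call:
arm_command(series=[[[0,0,0,0],[0,0,0,0],[0,0,0,0],[0,0,0,0],[0,0,0,0],[0,0,0,0],[0,0,0,0],[0,0,0,0]]], jaw=25, force=25)

```text
t: 3.65
tcp_pos: [0.6259, -0.1538, 0.1236]
tool_rot: [0.526, 0.472, -0.525, 0.474]
force: [1.5, 0.2, 5.3]
finger_gap: 0.355
```

Call:
arm_command(series=[[[0,0,4,0],[0,0,4,0],[0,0,3,0],[0,0,0,0],[0,0,0,0]]])

```text
t: 4.15
tcp_pos: [0.6237, -0.1645, 0.1225]
tool_rot: [0.526, 0.473, -0.525, 0.473]
force: [2.0, 3.8, 3.7]
finger_gap: 0.356
```

Call:
arm_command(series=[[[-2.5,-9.3,0,0],[-1.7,-9.3,0,0],[-1.1,-9.3,0,0],[-0.3,-9.3,0,0],[0,0,0,0],[0,0,0,0]]])

```text
t: 4.75
tcp_pos: [0.5851, -0.1608, 0.1277]
tool_rot: [-0.525, -0.474, 0.526, -0.473]
force: [-0.6, -0.8, 1.6]
finger_gap: 0.358
```

Call:
arm_command(series=[[[0,0,-9.5,0],[0,0,-9.5,0],[0,0,-9.5,0],[0,0,-9.5,0],[0,0,0,0],[0,0,0,0]]])

```text
t: 5.35
tcp_pos: [0.5909, -0.122, 0.1283]
tool_rot: [0.526, 0.473, -0.525, 0.473]
force: [0.4, 0.2, 5.9]
finger_gap: 0.358
```

Call:
arm_command(series=[[[0.3,-9.3,0,0],[1.1,-9.3,0,0],[1.7,-9.3,0,0],[2.5,-9.3,0,0],[0,0,0,0],[0,0,0,0]]])

```text
t: 5.95
tcp_pos: [0.5515, -0.118, 0.1217]
tool_rot: [-0.525, -0.474, 0.526, -0.471]
force: [-2.0, 1.2, 3.8]
finger_gap: 0.359
```

Call:
arm_command(series=[[[0,0,9.5,0],[0,0,9.5,0],[0,0,9.5,0],[0,0,9.5,0],[0,0,1,0],[0,0,0,0],[0,0,0,0]]])

```text
t: 6.65
tcp_pos: [0.5487, -0.1578, 0.1222]
tool_rot: [-0.525, -0.473, 0.526, -0.473]
force: [-3.4, 2.6, 5.5]
finger_gap: 0.356
```

Call:
arm_command(series=[[[0,0,0,0],[0,0,0,0],[0,0,0,0],[0,0,0,0],[-35,0,0,0],[-40,0,0,-0.148],[-40,0,0,-0.148],[-45,0,0,-0.148],[0,0,0,-0.148],[0,0,0,-0.148]]], jaw=100)

```text
t: 7.65
tcp_pos: [0.5502, -0.1583, 0.2846]
tool_rot: [0.317, 0.63, -0.317, 0.634]
force: [-0.4, 0.2, -1.6]
finger_gap: 1.0
```

Call:
arm_command(series=[[[0,0,0,-0.148],[0,0,0,-0.148],[0,0,0,-0.148],[0,0,0,-0.148],[0,0,0,-0.148],[0,0,0,-0.148],[0,0,0,-0.148],[0,0,0,0]]])

```text
t: 8.45
tcp_pos: [0.5492, -0.1578, 0.2822]
tool_rot: [-0.035, 0.706, 0.035, 0.706]
force: [0.0, -0.8, 0.1]
finger_gap: 0.996
```

Run:
```python
from h import *
go(.52,.25,.28,6)
```

```text
t 8.45 tcp [ 0.5492 -0.1578  0.2822] head 5.7 q6 -0.57 gap 0.996 F [ 0.0255 -0.7988  0.1236]
tilt [ 0.     -0.0003 -1.    ] TURN -0.005 SHIFT [  2.1 408.6  13.6]
```

Call:
arm_command(series=[[[0,45,1.5,0],[0,45,1.5,0],[0,45,1.5,0],[0,45,1.5,0],[0,45,1.5,0],[0,45,1.5,0],[0,45,1.5,0],[0,45,1.5,0],[0,45,1.5,0],[0,0,0,0]]])

```text
t: 9.45
tcp_pos: [0.5213, 0.2518, 0.2823]
tool_rot: [-0.036, 0.706, 0.037, 0.706]
force: [1.0, -1.2, 0.3]
finger_gap: 0.999
```

Run:
```python
from h import *
go(.52,.25,.28,6)
c=cam("wrist");np.save("c2.npy",np.array([c[0],c[1],c[2]]+list(c[3].ravel())))
im=snapshot("wrist");crop(im,0,0,560,420,1.42,"pics/w2.png")
```

```text
t 9.45 tcp [0.5213 0.2518 0.2823] head 5.9 q6 0.15 gap 0.999 F [ 0.9722 -1.1788  0.3345]
tilt [ 0.0007  0.0024 -1.    ] TURN -0.002 SHIFT [ 2.3 -1.6 -1.4]
```

View pics/w2.png

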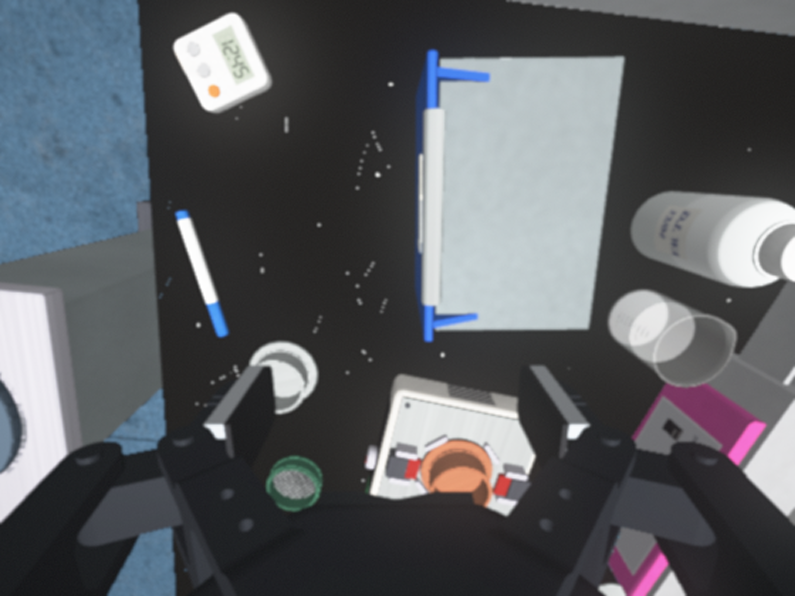

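Run:
```python
from h import *
a=np.load("c2.npy");c=(a[0],a[1],a[2],a[3:].reshape(4,4))
w=lambda X,Y,z: ray(c,X/1.42,Y/1.42,z)
A,B=w(434,109,.182),w(430,305,.182);d=A-B;m=(A+B)/2
print(A,B,m,"yaw",np.degrees(np.arctan2(-d[0],d[1])),np.linalg.norm(d))
for p in((623,57),(588,329),(440,58),(437,330)): print(w(*p,.135))
print("pan flange",w(284,378,.003), "cup rim",w(283,372,.036))
go(m[0],m[1],.166,7)
```

```text
[0.531  0.3572 0.182 ] [0.5432 0.2463 0.182 ] [0.5371 0.3017 0.182 ] yaw 6.238700702765415 0.11154842436073606
[0.6482 0.4059 0.135 ]
[0.6694 0.225  0.135 ]
[0.5343 0.3933 0.135 ]
[0.5567 0.2125 0.135 ]
pan flange [0.4118 0.0866 0.003 ] cup rim [0.4185 0.1119 0.036 ]
t 9.5 tcp [0.5216 0.2492 0.2821] head 5.8 q6 0.15 gap 0.999 F [-0.3912 -0.6999 -0.214 ]
tilt [ 0.0003  0.     -1.    ] TURN -0.020 SHIFT [116.1  50.3  21.8]
```

Call:
arm_command(series=[[[20,25,11,0],[25,25,11,0],[25,0,0,0],[0,0,0,0],[25,0,0,0],[26,0,0,0],[0,0,0,0]]], jaw=45)

```text
t: 10.2
tcp_pos: [0.5375, 0.2964, 0.1593]
tool_rot: [-0.035, 0.708, 0.034, 0.704]
force: [0.2, -0.2, -0.0]
finger_gap: 0.449
```

Call:
arm_command(series=[[[0,0,0,0],[0,0,0,0],[0,0,0,0],[0,0,0,0]]], jaw=25)

```text
t: 10.6
tcp_pos: [0.5398, 0.2987, 0.1627]
tool_rot: [-0.035, 0.705, 0.035, 0.707]
force: [0.0, 0.9, 0.8]
finger_gap: 0.25
```

Call:
arm_command(series=[[[0,0,-5,0],[0,0,-10,0],[1.5,0,-10,0],[2,0,-10,0],[4,0,-15,0],[4.5,0,-15,0],[0,0,0,0]]])

```text
t: 11.3
tcp_pos: [0.4698, 0.2914, 0.1482]
tool_rot: [-0.036, 0.709, 0.035, 0.704]
force: [-0.9, 0.3, 0.2]
finger_gap: 0.252
```

Call:
arm_command(series=[[[7,0,-13,0],[7,0,-12,0],[8,0,-12,0],[8,0,-11,0],[3,0,-5,0],[0,0,-3,0],[0,0,0,0]]])

```text
t: 12.0
tcp_pos: [0.4189, 0.2866, 0.1165]
tool_rot: [-0.035, 0.706, 0.035, 0.706]
force: [0.5, -0.2, 0.0]
finger_gap: 0.245
```

Run:
```python
from h import *
go(.52,.25,.28,6)
t=snapshot("top");s=snapshot("scene")
a=crop(t,185,165,250,110,3.2);b=crop(s,150,190,250,75,3.2)
cv2.imwrite("pics/m2.png",np.vstack([a,b])[:,:,::-1])
```

```text
t 12.0 tcp [0.4189 0.2866 0.1165] head 5.7 q6 0.28 gap 0.245 F [ 0.5351 -0.1927  0.0174]
tilt [ 0.0003  0.0002 -1.    ] TURN -0.005 SHIFT [-163.4  -47.    96.8]
```

View pics/m2.png

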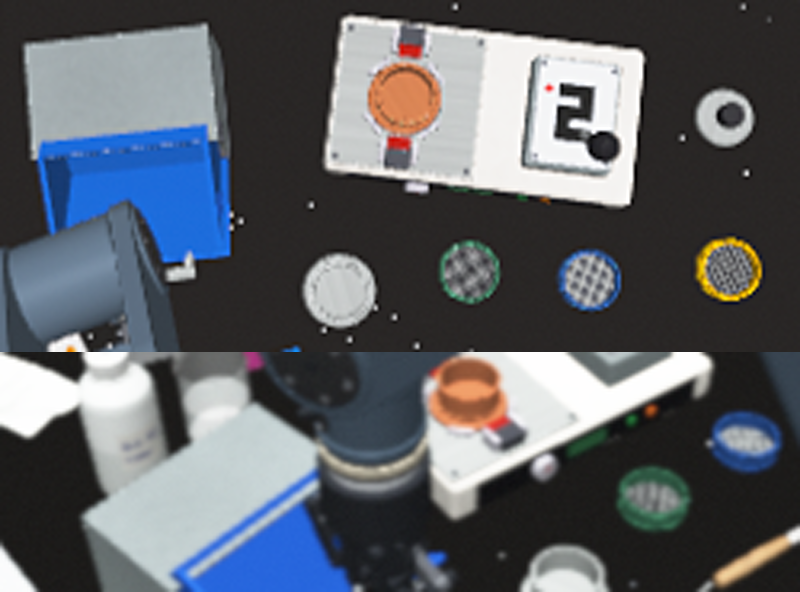

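Call:
arm_command(series=[[[-30,0,0,0],[-45,0,0,0],[-45,0,0,0.148],[-45,0,0,0.148],[0,0,0,0.148],[0,0,0,0.148],[0,0,0,0.148],[0,0,0,0.148],[0,0,0,0.148],[0,0,0,0.148]]], jaw=100)

```text
t: 13.1
tcp_pos: [0.4193, 0.2865, 0.2818]
tool_rot: [0.367, 0.604, -0.366, 0.605]
force: [-0.0, -0.6, 0.9]
finger_gap: 1.003
```

Call:
arm_command(series=[[[0,0,0,0.148],[0,0,0,0.148],[0,0,0,0.148],[0,0,0,0.148],[0,0,0,0],[0,0,0,0]]])

```text
t: 13.7
tcp_pos: [0.419, 0.2865, 0.2816]
tool_rot: [0.525, 0.474, -0.525, 0.474]
force: [0.1, 0.3, 0.4]
finger_gap: 0.999
```

Run:
```python
from h import *
go(.600,.027,.26,83.7)
```

```text
t 13.7 tcp [0.419  0.2865 0.2816] head -95.9 q6 2.05 gap 0.999 F [0.0947 0.3076 0.3635]
tilt [ 0.0007  0.0003 -1.    ] TURN 0.008 SHIFT [ 21.7 208.3 238.1]
```

Call:
arm_command(series=[[[3,29.8,34,0.008],[3,29.8,34,0],[3,29.8,34,0],[3,29.8,34,0],[3,29.8,34,0],[3,29.8,34,0],[3,29.8,34,0],[0,0,0,0],[0,0,0,0]]])

```text
t: 14.6
tcp_pos: [0.5995, 0.0257, 0.2598]
tool_rot: [-0.527, -0.471, 0.528, -0.47]
force: [-0.2, -0.6, 0.4]
finger_gap: 0.996
```

Run:
```python
from h import *
go(.605,.027,.26,83.7)
c=cam("wrist");np.save("c3.npy",np.array([c[0],c[1],c[2]]+list(c[3].ravel())))
im=snapshot("wrist");crop(im,140,60,280,210,2.85,"pics/w3.png")
```

```text
t 14.6 tcp [0.5995 0.0257 0.2598] head -96.5 q6 1.54 gap 0.996 F [-0.168  -0.6111  0.4039]
tilt [-0.001   0.0006 -1.    ] TURN -0.004 SHIFT [-0.2  5.3 -1.9]
```

View pics/w3.png

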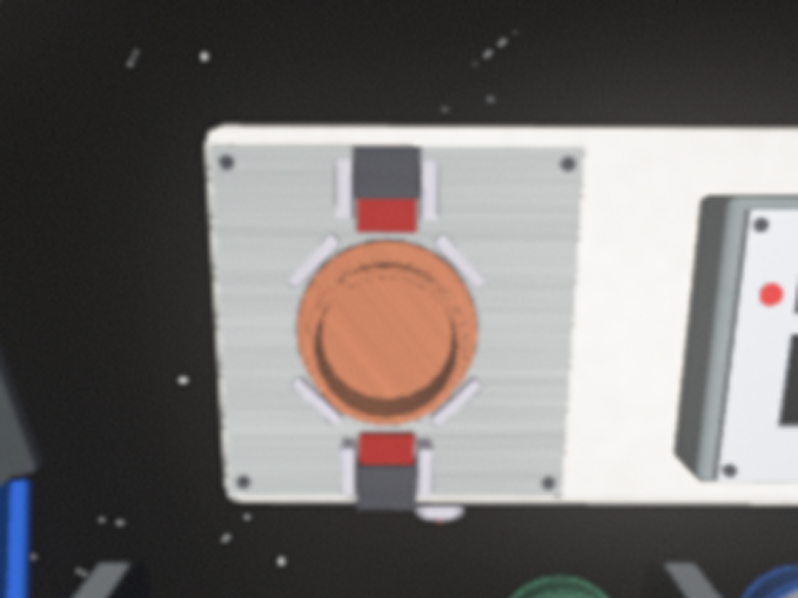

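Run:
```python
from h import *
a=np.load("c3.npy");c=(a[0],a[1],a[2],a[3:].reshape(4,4))
w=lambda X,Y,z: ray(c,140+X/2.85,60+Y/2.85,z)
print("flange",w(387.5,332,.058))
W=np.array([w(*p,.062) for p in((314,260),(460,260),(458,402),(317,402))]);print("walls",W.mean(0))
d=W[0]-W[1]+W[3]-W[2];print(np.degrees(np.arctan2(-d[0],d[1])))
S=np.array([w(*p,.055) for p in((226,162),(568,164),(549,483),(243,482))]);print("screws",S.mean(0))
d=S[0]-S[1]+S[3]-S[2];print(np.degrees(np.arctan2(-d[0],d[1])))
print([np.linalg.norm(S[i]-S[(i+1)%4]) for i in range(4)])
```

```text
flange [0.6081 0.0266 0.058 ]
walls [0.6085 0.0267 0.062 ]
-6.417467672218155
screws [0.6073 0.0229 0.055 ]
-6.67754910662596
[np.float64(0.13671369257497357), np.float64(0.13626696928636534), np.float64(0.1367644942657653), np.float64(0.13657468359166944)]
```

Call:
arm_command(series=[[[40,4.2,-0.9,0],[40,4.2,-0.9,0],[40,0,0,0],[35,0,0,0],[25,0,0,0],[20,0,0,0],[0,0,0,0],[0,0,0,0]]])

```text
t: 15.45
tcp_pos: [0.6076, 0.0288, 0.0608]
tool_rot: [-0.527, -0.472, 0.527, -0.471]
force: [0.6, 0.2, 0.1]
finger_gap: 1.0
```

Call:
arm_command(series=[[[0,0,0,0],[0,0,0,0],[0,0,0,0],[0,0,0,0],[0,0,0,0]]], jaw=55, force=40)

```text
t: 15.95
tcp_pos: [0.6091, 0.0277, 0.0623]
tool_rot: [0.528, 0.47, -0.527, 0.472]
force: [-0.4, 1.2, 6.5]
finger_gap: 0.678
```

Call:
arm_command(series=[[[-10,0,0,0],[-20,0,0,0],[-40,0,0,0],[-45,0,0,-0.11],[-45,0,0,-0.11],[0,0,0,0],[0,0,0,0]]])

```text
t: 16.65
tcp_pos: [0.6081, 0.0274, 0.222]
tool_rot: [0.473, 0.525, -0.472, 0.527]
force: [0.3, -0.2, -2.6]
finger_gap: 0.678
```

Run:
```python
from h import *
go(.492,.297,.22,96.2)
```

```text
t 16.65 tcp [0.6081 0.0274 0.222 ] head -83.9 q6 1.33 gap 0.678 F [ 0.2643 -0.216  -2.6003]
tilt [ 0.0027 -0.0005 -1.    ] TURN -0.002 SHIFT [   1.6  -86.3 -280.6]
```

Call:
arm_command(series=[[[0,-12.3,-40,0],[0,-12.3,-40,0],[0,-12.3,-40,0],[0,-12.3,-40,0],[0,-12.3,-40,0],[0,-12.3,-40,0],[0,-12.3,-40,0],[0,0,0,0],[0,0,0,0]]])

```text
t: 17.55
tcp_pos: [0.4906, 0.2969, 0.2184]
tool_rot: [0.471, 0.527, -0.474, 0.526]
force: [0.5, -0.1, -0.6]
finger_gap: 0.674
```

Call:
arm_command(series=[[[30,0,0,0],[30,0,0,0],[25,0,0,0],[15,0,0,0],[0,0,0,0],[0,0,0,0]]])

```text
t: 18.15
tcp_pos: [0.4928, 0.2955, 0.1198]
tool_rot: [0.473, 0.526, -0.474, 0.525]
force: [0.4, 0.0, -1.2]
finger_gap: 0.682
```

Call:
arm_command(series=[[[0,0,0,0],[0,0,0,0],[0,0,0,0],[0,0,0,0],[0,0,0,0],[0,0,0,0],[-30,0,0,0],[-40,0,0,0],[-40,0,0,0],[0,0,0,0]]], jaw=100)

```text
t: 19.15
tcp_pos: [0.4961, 0.2982, 0.2362]
tool_rot: [0.476, 0.524, -0.469, 0.528]
force: [0.5, 0.2, 0.7]
finger_gap: 1.001
```

Run:
```python
from h import *
go(.492,.297,.22,96.2)
im=snapshot("wrist");crop(im,0,0,560,420,1,"pics/w4.png")
```

```text
t 19.15 tcp [0.4961 0.2982 0.2362] head -83.9 q6 1.81 gap 1.001 F [0.5452 0.1929 0.7466]
tilt [ 0.012   0.0044 -0.9999] TURN -0.001 SHIFT [16.2 -4.4  0.8]
```

View pics/w4.png

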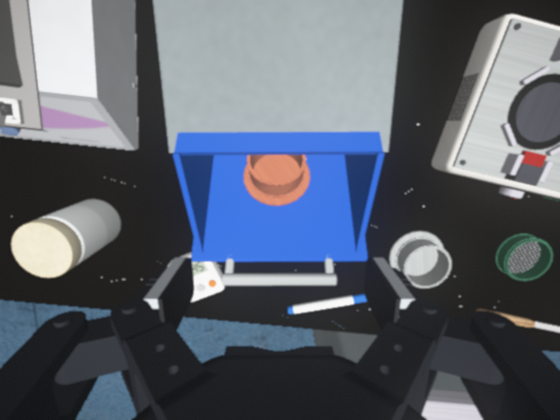

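Call:
arm_command(series=[[[0,-35,0,0],[0,-35,0,0],[0,-37,0,0],[35,0,0,0],[35,0,0,0],[35,0,0,0],[26,0,0,0],[0,0,0,0],[0,0,0,0]]], jaw=0)

```text
t: 20.1
tcp_pos: [0.3853, 0.285, 0.0986]
tool_rot: [0.472, 0.526, -0.474, 0.526]
force: [0.8, -0.4, 0.9]
finger_gap: -0.002
```

Call:
arm_command(series=[[[0,15,0,0],[-2,15,0,0],[-5,12,0,0],[-5,12,0,0],[-5,12,0,0],[-5,12,0,0],[-5,12,0,0],[-4,12,0,0],[-3,12,0,0],[0,0,0,0]]])

```text
t: 21.1
tcp_pos: [0.5022, 0.298, 0.135]
tool_rot: [0.474, 0.525, -0.471, 0.527]
force: [0.6, 0.0, 1.1]
finger_gap: -0.0
```

Call:
arm_command(series=[[[0,10,0,0],[0,8,0,0],[0,4,0,0],[0,2,0,0],[0,0,0,0],[0,0,0,0]]])

```text
t: 21.7
tcp_pos: [0.5181, 0.2991, 0.1319]
tool_rot: [0.469, 0.528, -0.476, 0.524]
force: [-8.7, -0.4, 2.2]
finger_gap: 0.001
```

Run:
```python
from h import *
s=status.sense();d=s['tcp_pos']-np.array([.540,.3023,.02]);print(d@[.994,.109,0])
go(.492,.297,.22,96.2)
```

```text
-0.02208549337232573
t 21.7 tcp [0.5181 0.2991 0.1319] head -83.9 q6 1.80 gap 0.001 F [-8.7257 -0.3565  2.2211]
tilt [-0.0117 -0.0032 -0.9999] TURN -0.001 SHIFT [-87.8 -27.3  -0.6]
```

Call:
arm_command(series=[[[0,3,0,0],[0,3,0,0],[0,0,0,0],[0,0,0,0]]])

```text
t: 22.1
tcp_pos: [0.5178, 0.2987, 0.1307]
tool_rot: [0.465, 0.531, -0.48, 0.521]
force: [-18.5, -2.3, 5.4]
finger_gap: -0.001
```

Call:
arm_command(series=[[[0,-15,0,0],[0,-30,0,0],[0,-30,0,0],[-40,0,0,0],[-40,0,0,0],[-40,0,0,0],[0,0,0,0]]])

```text
t: 22.8
tcp_pos: [0.4585, 0.2943, 0.259]
tool_rot: [0.477, 0.524, -0.468, 0.528]
force: [0.4, -0.5, 0.5]
finger_gap: -0.004
```

Run:
```python
from h import *
go(.408,.092,.24,83.6)
t=snapshot("top")
crop(t,185,165,250,115,3.2,"pics/t3.png")
```

```text
t 22.8 tcp [0.4585 0.2943 0.259 ] head -83.9 q6 1.83 gap -0.004 F [ 0.4347 -0.4599  0.5314]
tilt [ 0.0122  0.0047 -0.9999] TURN 0.219 SHIFT [ 17.5 -27.8 206.8]
```

View pics/t3.png

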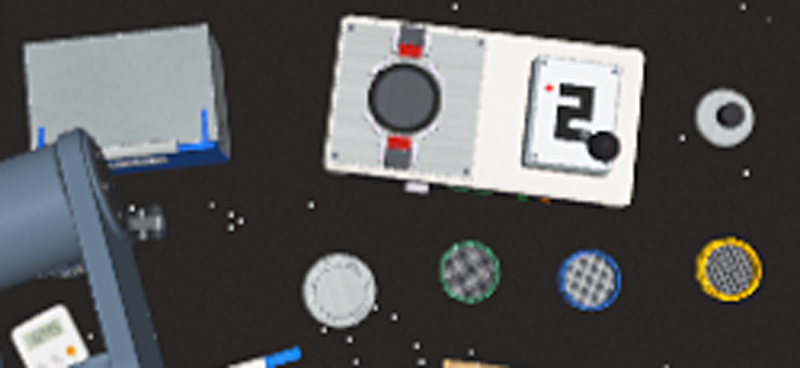

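Run:
```python
from h import *
go(.404,.089,.205,83.6)
c=cam("top");print(ray(c,185+404/3.2,165+98/3.2,.055))
```

```text
t 22.85 tcp [0.4568 0.2935 0.2563] head -83.9 q6 1.83 gap 0.001 F [ 0.2674 -1.4946 -0.1162]
tilt [ 0.0069  0.0026 -1.    ] TURN 0.219 SHIFT [ 50.4 -30.  209.3]
[0.6069 0.0282 0.055 ]
```

Call:
arm_command(series=[[[0,0,0,0.11],[0,0,0,0.11],[0,-5,35,0],[0,-5,35,0],[0,-5,35,0],[0,-5,35,0],[20,-5,35,0],[30,-5,35,0],[0,0,0,0],[0,0,0,0]]], jaw=100)

```text
t: 23.85
tcp_pos: [0.4003, 0.087, 0.2021]
tool_rot: [-0.527, -0.471, 0.529, -0.469]
force: [0.8, -0.4, -0.0]
finger_gap: 0.998
```

Run:
```python
from h import *
go(.404,.089,.205,83.6)
c=cam("wrist");np.save("c4.npy",np.array([c[0],c[1],c[2]]+list(c[3].ravel())))
im=snapshot("wrist");crop(im,140,60,280,210,2.85,"pics/w5.png")
```

```text
t 23.85 tcp [0.4003 0.087  0.2021] head -96.6 q6 1.63 gap 0.998 F [ 0.7783 -0.3998 -0.0408]
tilt [-0.0038  0.0006 -1.    ] TURN -0.004 SHIFT [-2.9  3.5 -2.4]
```

View pics/w5.png

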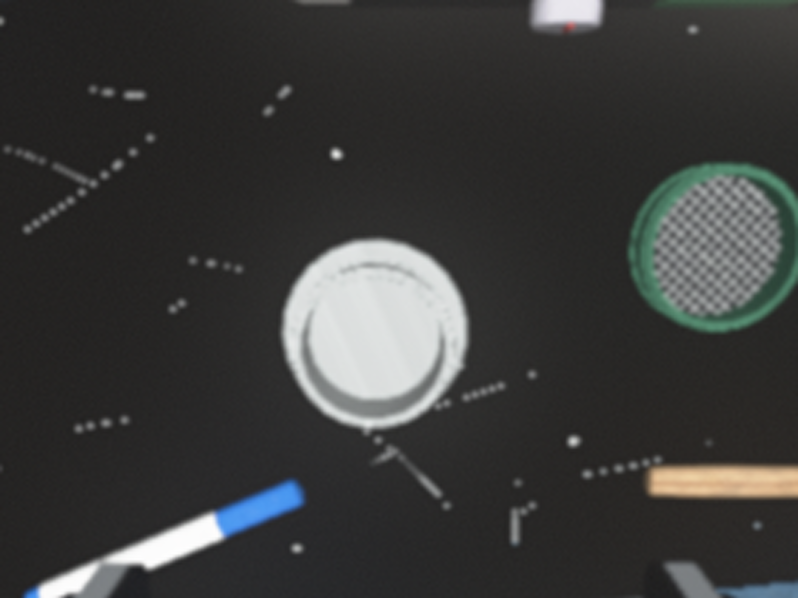

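```bash
cat >> h.py <<'E'
def load(fn,down=None):
    a=np.load(fn);E=a[3:].reshape(4,4).copy()
    if down is not None:
        m=camera_params("wrist")['mount'];T=E@np.linalg.inv(m);h=np.radians(down)
        z=np.array([np.cos(h),np.sin(h),0]);x=np.array([0,0,-1.]);T[:3,:3]=np.c_[x,np.cross(z,x),z];E=T@m
    return a[0],a[1],a[2],E
E
python3 - <<'E'
from h import *
for d in(None,-96.4):
    c=load("c4.npy",d);w=lambda X,Y,z: ray(c,140+X/2.85,60+Y/2.85,z)
    n=load("c3.npy",d);wn=lambda X,Y,z: ray(n,140+X/2.85,60+Y/2.85,z)
    print("pan",w(375,333,.003),"green",w(719,247,.028),"nest",wn(387.5,332,.058))
p=w(375,333,.003)
for i in range(3): snapshot("wrist");s=status.sense();print(s['tcp_pos'])
go(p[0],p[1],.007,83.6)
E
```

```text
pan [0.409 0.093 0.003] green [ 0.4314 -0.0401  0.028 ] nest [0.6081 0.0266 0.058 ]
pan [0.4097 0.093  0.003 ] green [ 0.4326 -0.0402  0.028 ] nest [0.6083 0.0265 0.058 ]
[0.4019 0.0879 0.2034]
[0.4021 0.0882 0.2037]
[0.4021 0.0883 0.2038]
t 24.05 tcp [0.4021 0.0883 0.2038] head -96.4 q6 1.63 gap 1.002 F [ 0.3015 -0.3747  0.5768]
tilt [ 0.0018  0.0001 -1.    ] TURN 0.000 SHIFT [196.8   6.7  -5.4]
```

```bash
cat >> h.py <<'E'
def blob(im,mask_fn,u0,v0,u1,v1):
    m=np.zeros(im.shape[:2],np.uint8);m[v0:v1,u0:u1]=mask_fn(im)[v0:v1,u0:u1]*255
    cs,_=cv2.findContours(m,cv2.RETR_EXTERNAL,cv2.CHAIN_APPROX_NONE);k=max(cs,key=cv2.contourArea)
    k=cv2.convexHull(k);x,y,w,h=cv2.boundingRect(k);return cv2.fitEllipse(k),(x+(w-1)/2,y+(h-1)/2,w,h)
E
python3 - <<'E'
from h import *
c=cam("wrist");np.save("c5.npy",np.array([c[0],c[1],c[2]]+list(c[3].ravel())))
im=snapshot("wrist");e,b=blob(im,lambda i:i.min(2)>100,225,130,320,225);print(e,b)
for d in(None,-96.4): print(ray(load("c5.npy",d),b[0],b[1],.003),ray(load("c5.npy",d),*e[0],.003))
E
```

```text
((272.36578369140625, 178.32220458984375), (64.58743286132812, 66.17867279052734), 179.0552978515625) (272.5, 178.5, 66, 66)
[0.4095 0.0935 0.003 ] [0.4097 0.0936 0.003 ]
[0.4091 0.0935 0.003 ] [0.4093 0.0936 0.003 ]
```

Call:
arm_command(series=[[[40,3.4,-3,0],[40,3.4,-3,0],[40,0,0,0],[35,0,0,0],[25,0,0,0],[16,0,0,0],[0,0,0,0],[0,0,0,0]]])

```text
t: 24.9
tcp_pos: [0.4091, 0.0931, 0.0075]
tool_rot: [0.527, 0.471, -0.527, 0.471]
force: [0.3, 0.0, -0.2]
finger_gap: 1.001
```

Call:
arm_command(series=[[[0,0,0,0],[0,0,0,0],[0,0,0,0],[0,0,0,0],[0,0,0,0]]], jaw=55, force=40)

```text
t: 25.4
tcp_pos: [0.4095, 0.0928, 0.0088]
tool_rot: [0.528, 0.47, -0.527, 0.472]
force: [-0.4, 1.9, 6.8]
finger_gap: 0.692
```

Call:
arm_command(series=[[[-10,0,0,0],[-20,0,0,0],[-40,0,0,0],[-45,0,0,0],[-45,0,0,0],[0,0,0,0],[0,0,0,0],[0,0,0,0],[0,0,0,0]]])

```text
t: 26.3
tcp_pos: [0.4073, 0.0926, 0.166]
tool_rot: [-0.527, -0.472, 0.528, -0.47]
force: [-0.1, 0.1, -0.2]
finger_gap: 0.698
```

Run:
```python
from h import *
go(.6083,.0270,.165,83.6)
```

```text
t 26.3 tcp [0.4073 0.0926 0.166 ] head -96.5 q6 1.64 gap 0.698 F [-0.0748  0.1117 -0.2002]
tilt [-0.0038  0.0002 -1.    ] TURN -0.002 SHIFT [  0.3 207.1  42.8]
```

Call:
arm_command(series=[[[0,34.5,7.1,0],[0,34.5,7.1,0],[0,34.5,7.1,0],[0,34.5,7.1,0],[0,34.5,7.1,0],[0,33.5,7.1,0],[0,0,0,0],[0,0,0,0],[0,0,0,0],[0,0,0,0]]])

```text
t: 27.3
tcp_pos: [0.6067, 0.0276, 0.1664]
tool_rot: [-0.527, -0.472, 0.528, -0.47]
force: [-0.1, 0.7, -0.4]
finger_gap: 0.693
```

Run:
```python
from h import *
go(.6083,.0270,.165,83.6)
crop(snapshot("wrist"),140,120,280,210,2.85,"pics/w6.png")
go(.6083,.0270,.066,83.6)
```

```text
t 27.3 tcp [0.6067 0.0276 0.1664] head -96.5 q6 1.55 gap 0.693 F [-0.0786  0.6702 -0.3563]
tilt [-0.003   0.0005 -1.    ] TURN -0.001 SHIFT [1.4 1.6 0.4]
t 27.35 tcp [0.6071 0.0276 0.1669] head -96.5 q6 1.55 gap 0.697 F [ 0.3046  0.2152 -1.3666]
tilt [-0.002   0.0003 -1.    ] TURN -0.001 SHIFT [100.9   1.4   0.4]
```

View pics/w6.png

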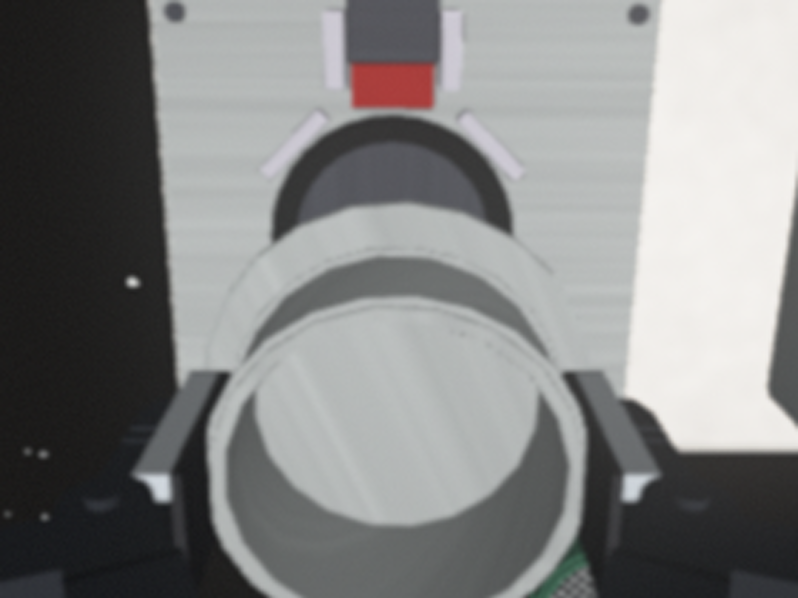

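Call:
arm_command(series=[[[30,1.5,-0.5,0],[30,0,0,0],[25,0,0,0],[5,0,0,0],[4,0,0,0],[4,0,0,0],[3,0,0,0],[2,0,0,0],[0,0,0,0],[0,0,0,0]]])

```text
t: 28.35
tcp_pos: [0.6098, 0.0279, 0.0649]
tool_rot: [0.528, 0.471, -0.527, 0.471]
force: [-1.4, 2.1, 0.4]
finger_gap: 0.699
```

Call:
arm_command(series=[[[1,0,0,0],[1,0,0,0],[0,0,0,0],[0,0,0,0]]])

```text
t: 28.75
tcp_pos: [0.6097, 0.0278, 0.0639]
tool_rot: [0.528, 0.471, -0.527, 0.471]
force: [-5.0, 3.0, 10.3]
finger_gap: 0.697
```

Call:
arm_command(series=[[[0,0,0,0],[0,0,0,0],[0,0,0,0],[0,0,0,0],[-25,0,0,0],[-40,-2,0,0],[-45,-4,0,0],[-45,-4,0,0],[-40,0,0,0],[0,0,0,0]]], jaw=100)

```text
t: 29.75
tcp_pos: [0.6041, 0.0279, 0.2641]
tool_rot: [0.531, 0.467, -0.524, 0.475]
force: [1.2, 1.5, 0.2]
finger_gap: 0.999
```

Run:
```python
from h import *
snapshot("wrist");snapshot("wrist");snapshot("wrist")
go(.424,-.169,.215,83.6)
c=cam("wrist");np.save("c6.npy",np.array([c[0],c[1],c[2]]+list(c[3].ravel())))
im=snapshot("wrist");crop(im,140,60,280,210,2.85,"pics/w7.png")
```

```text
t 29.9 tcp [0.5995 0.0284 0.2567] head -96.5 q6 1.55 gap 0.999 F [-0.3676 -0.6611 -0.1183]
tilt [-0.0012  0.     -1.    ] TURN -0.002 SHIFT [  41.9 -152.3  215.7]
```

View pics/w7.png

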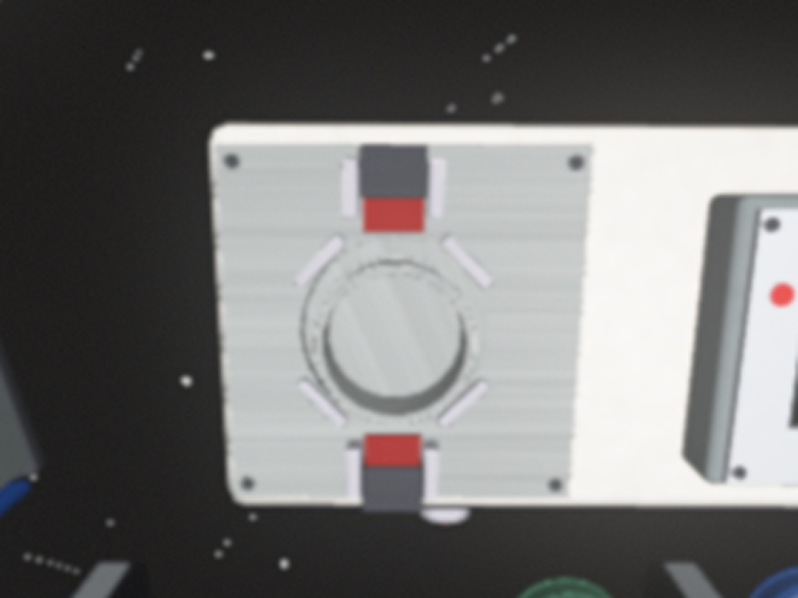

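Call:
arm_command(series=[[[0,-26.8,35.5,0],[0,-26.8,35.5,0],[0,-26.8,35.5,0],[0,-26.8,35.5,0],[20,-26.8,35.5,0],[22,-26.8,35.5,0],[0,0,0,0],[0,0,0,0],[0,0,0,0],[0,0,0,0]]])

```text
t: 30.95
tcp_pos: [0.4173, -0.1643, 0.2154]
tool_rot: [0.527, 0.471, -0.527, 0.472]
force: [0.0, 0.2, 0.1]
finger_gap: 1.001
```

```bash
cat >> h.py <<'E'
COL={'b':lambda i:(i[:,:,2].astype(int)-i[:,:,0]>40),'g':lambda i:(i[:,:,1].astype(int)-i[:,:,0]>30)&(i[:,:,1].astype(int)-i[:,:,2]>15),
 'y':lambda i:(i[:,:,0].astype(int)-i[:,:,2]>60),'s':lambda i:i.min(2)>90}
def sieve(col,head,zt=.028,zb=.006,win=60,guess=None,save=None):
    for _ in range(4): snapshot("wrist")
    c=cam("wrist");T=status.sense();im=snapshot("wrist")
    g=proj(c,guess if guess is not None else T['tcp_pos']*[1,1,0]+[.008,0,.02]).astype(int)
    e,b=blob(im,COL[col],max(g[0]-win,0),max(g[1]-win,0),g[0]+win,g[1]+win)
    if save: crop(im,140,60,280,210,2.85,save)
    k=b;lo=ray(c,k[0],k[1]+k[3]/2,zt);hi=ray(c,k[0],k[1]-k[3]/2,zb);p=(lo+hi)/2
    print(col,'bbox',b,'rim dist mm %.1f'%(1000*np.linalg.norm((lo-hi)[:2])),'POS',p[:2]);return p
E
python3 - <<'E'
from h import *
p=sieve('b',-96.4,guess=[.423,-.167,.017])
go(p[0],p[1],.006,83.6)
E
```

```text
b bbox (279.5, 179.0, 54, 55) rim dist mm 62.0 POS [ 0.4232 -0.1676]
t 31.2 tcp [ 0.4168 -0.1645  0.2156] head -96.4 q6 1.06 gap 0.997 F [-0.988   0.3993 -0.3943]
tilt [ 0.0006 -0.0004 -1.    ] TURN 0.000 SHIFT [209.6   6.5   2.3]
```

Call:
arm_command(series=[[[40,3.2,1.2,0],[40,3.2,1.2,0],[40,0,0,0],[40,0,0,0],[28,0,0,0],[18,0,0,0],[0,0,0,0],[0,0,0,0]]])

```text
t: 32.0
tcp_pos: [0.4226, -0.1681, 0.0094]
tool_rot: [-0.527, -0.471, 0.527, -0.471]
force: [-0.2, -0.9, 0.1]
finger_gap: 1.002
```

Call:
arm_command(series=[[[0,0,0,0],[0,0,0,0],[0,0,0,0],[0,0,0,0],[0,0,0,0]]], jaw=55, force=30)

```text
t: 32.5
tcp_pos: [0.4231, -0.1685, 0.0109]
tool_rot: [0.528, 0.47, -0.527, 0.472]
force: [-0.9, 0.2, 5.8]
finger_gap: 0.681
```

Call:
arm_command(series=[[[-10,0,0,0],[-20,0,0,0],[-40,0,0,0],[-45,0,0,0],[-45,0,0,0],[-30,0,0,0],[0,0,0,0],[0,0,0,0],[0,0,0,0]]])

```text
t: 33.4
tcp_pos: [0.4212, -0.1673, 0.1985]
tool_rot: [-0.527, -0.472, 0.528, -0.47]
force: [-0.1, -0.3, -2.0]
finger_gap: 0.679
```

Run:
```python
from h import *
go(.6085,.0272,.20,83.6)
```

```text
t 33.4 tcp [ 0.4212 -0.1673  0.1985] head -96.5 q6 1.06 gap 0.679 F [-0.1214 -0.2657 -1.9706]
tilt [-0.0022  0.0016 -1.    ] TURN -0.002 SHIFT [  -1.6  164.4 -214.2]
```

Call:
arm_command(series=[[[0,27.3,-35.7,0],[0,27.3,-35.7,0],[0,27.3,-35.7,0],[0,27.3,-35.7,0],[0,27.3,-35.7,0],[0,27.3,-35.7,0],[0,0,0,0],[0,0,0,0],[0,0,0,0],[0,0,0,0]]])

```text
t: 34.4
tcp_pos: [0.6079, 0.0252, 0.1985]
tool_rot: [-0.527, -0.471, 0.529, -0.47]
force: [0.9, -0.9, -1.5]
finger_gap: 0.679
```

Run:
```python
from h import *
for _ in range(4): im=snapshot("wrist")
go(.6085,.0272,.0965,83.6)
```

```text
t 34.6 tcp [0.6089 0.0254 0.1995] head -96.6 q6 1.54 gap 0.678 F [-0.3959  0.0673 -0.5133]
tilt [-0.0001 -0.     -1.    ] TURN -0.003 SHIFT [103.   -0.6  -1.8]
```

Call:
arm_command(series=[[[30,0,-2,0],[30,0,0,0],[25,0,0,0],[8,0,0,0],[3,0,0,0],[3,0,0,0],[3,0,0,0],[2,0,0,0],[0,0,0,0],[0,0,0,0]]])

```text
t: 35.6
tcp_pos: [0.6101, 0.0281, 0.096]
tool_rot: [0.528, 0.47, -0.527, 0.471]
force: [0.3, 0.6, 0.4]
finger_gap: 0.682
```

Call:
arm_command(series=[[[1,0,0,0],[1,0,0,0],[0,0,0,0],[0,0,0,0]]])

```text
t: 36.0
tcp_pos: [0.6101, 0.0282, 0.0959]
tool_rot: [0.528, 0.47, -0.527, 0.472]
force: [-3.5, 0.3, 12.2]
finger_gap: 0.678
```

Call:
arm_command(series=[[[0,0,0,0],[0,0,0,0],[0,0,0,0],[0,0,0,0],[-20,0,0,0],[-40,0,0,0],[-45,0,0,0],[-20,-20,10,0],[0,-30,16,0],[0,-35,17,0]]], jaw=100)

```text
t: 37.0
tcp_pos: [0.5205, -0.0053, 0.2192]
tool_rot: [0.528, 0.47, -0.527, 0.472]
force: [-0.4, -0.3, -0.7]
finger_gap: 0.999
```

Call:
arm_command(series=[[[0,-36,18,0],[0,-36,18,0],[0,-20,9,0],[0,0,0,0],[0,0,0,0],[0,0,0,0]]])

```text
t: 37.6
tcp_pos: [0.4254, -0.0395, 0.2185]
tool_rot: [0.528, 0.47, -0.527, 0.472]
force: [0.1, -0.6, -0.4]
finger_gap: 0.997
```

Run:
```python
from h import *
p=sieve('g',-96.4,guess=[.431,-.041,.017])
go(p[0],p[1],.010,83.6)
```

```text
g bbox (279.5, 179.0, 52, 53) rim dist mm 60.0 POS [ 0.4302 -0.0422]
t 37.85 tcp [ 0.4244 -0.0391  0.2182] head -96.4 q6 1.33 gap 0.999 F [ 0.1525 -0.0347  0.033 ]
tilt [ 0.0001 -0.     -1.    ] TURN -0.001 SHIFT [208.2   6.2   2.4]
```

Call:
arm_command(series=[[[40,3.2,1.2,0],[40,3,1.2,0],[40,0,0,0],[40,0,0,0],[28,0,0,0],[20,0,0,0],[0,0,0,0],[0,0,0,0]]])

```text
t: 38.65
tcp_pos: [0.4298, -0.0422, 0.0101]
tool_rot: [-0.527, -0.471, 0.528, -0.471]
force: [0.3, 0.4, 0.6]
finger_gap: 1.0
```

Call:
arm_command(series=[[[0,0,0,0],[0,0,0,0],[0,0,0,0],[0,0,0,0],[0,0,0,0]]], jaw=55)

```text
t: 39.15
tcp_pos: [0.4304, -0.0425, 0.0118]
tool_rot: [0.528, 0.47, -0.527, 0.472]
force: [-0.3, 0.5, 6.1]
finger_gap: 0.679
```

Call:
arm_command(series=[[[-10,0,0,0],[-20,0,0,0],[-40,0,0,0],[-45,0,0,0],[-45,0,0,0],[-40,0,0,0],[-10,0,0,0],[0,0,0,0],[0,0,0,0],[0,0,0,0]]])

```text
t: 40.15
tcp_pos: [0.4281, -0.0419, 0.2187]
tool_rot: [-0.527, -0.472, 0.528, -0.47]
force: [0.1, -0.4, -1.5]
finger_gap: 0.681
```

Run:
```python
from h import *
go(.6085,.0272,.22,83.6)
```

```text
t 40.15 tcp [ 0.4281 -0.0419  0.2187] head -96.5 q6 1.33 gap 0.681 F [ 0.1056 -0.3874 -1.4734]
tilt [-0.0041  0.0015 -1.    ] TURN -0.002 SHIFT [ -1.9 171.5 -88.7]
```

Call:
arm_command(series=[[[0,34,-18,0],[0,34,-18,0],[0,34,-18,0],[0,34,-18,0],[0,34,-18,0],[0,0,0,0],[0,0,0,0],[0,0,0,0],[0,0,0,0],[0,0,0,0]]])

```text
t: 41.15
tcp_pos: [0.6077, 0.0275, 0.2202]
tool_rot: [-0.527, -0.471, 0.528, -0.47]
force: [-0.0, -0.4, -0.4]
finger_gap: 0.679
```

Run:
```python
from h import *
for _ in range(4): im=snapshot("wrist")
go(.6090,.0274,.1188,83.6)
```

```text
t 41.35 tcp [0.6085 0.0277 0.2206] head -96.5 q6 1.55 gap 0.677 F [-0.5263  0.2463 -0.6075]
tilt [ 0.0004 -0.0001 -1.    ] TURN -0.002 SHIFT [101.8   0.5   0.2]
```

Call:
arm_command(series=[[[30,0.5,0,0],[30,0,0,0],[25,0,0,0],[7,0,0,0],[3,0,0,0],[3,0,0,0],[3,0,0,0],[2,0,0,0],[0,0,0,0],[0,0,0,0]]])

```text
t: 42.35
tcp_pos: [0.6099, 0.0278, 0.1188]
tool_rot: [0.528, 0.47, -0.527, 0.472]
force: [-1.4, 0.5, 5.9]
finger_gap: 0.675
```

Call:
arm_command(series=[[[1,0,0,0],[0.5,0,0,0],[0,0,0,0],[0,0,0,0]]])

```text
t: 42.75
tcp_pos: [0.61, 0.0278, 0.1187]
tool_rot: [0.528, 0.47, -0.527, 0.472]
force: [-3.4, -0.4, 14.5]
finger_gap: 0.676
```

Call:
arm_command(series=[[[0,0,0,0],[0,0,0,0],[0,0,0,0],[0,0,0,0],[-30,0,0,0],[-45,0,0,0],[-45,-4,10,0],[0,-16,40,0],[0,-16,40,0],[0,-16,40,0]]], jaw=100)

```text
t: 43.75
tcp_pos: [0.5422, -0.0963, 0.2362]
tool_rot: [0.527, 0.471, -0.527, 0.472]
force: [0.3, -1.1, 0.3]
finger_gap: 0.996
```

Call:
arm_command(series=[[[0,-16,40,0],[0,-16,40,0],[0,-16,40,0],[0,-16,40,0],[10,-16,40,0],[11,-12,27,0],[0,0,0,0],[0,0,0,0],[0,0,0,0]]])

```text
t: 44.65
tcp_pos: [0.4261, -0.3098, 0.2148]
tool_rot: [0.527, 0.471, -0.527, 0.471]
force: [-0.9, 0.1, 0.5]
finger_gap: 1.0
```

Run:
```python
from h import *
p=sieve('y',-96.4,guess=[.434,-.312,.017],win=75)
go(p[0],p[1],.010,83.6)
```

```text
y bbox (278.5, 177.5, 56, 56) rim dist mm 63.0 POS [ 0.4346 -0.3119]
t 44.9 tcp [ 0.4264 -0.3098  0.2151] head -96.4 q6 0.84 gap 0.998 F [0.5898 0.5365 0.0049]
tilt [ 0.0004 -0.0004 -1.    ] TURN 0.000 SHIFT [205.1   8.3   1.1]
```

Call:
arm_command(series=[[[40,4.2,0.6,0],[40,4,0.6,0],[40,0,0,0],[40,0,0,0],[28,0,0,0],[17,0,0,0],[0,0,0,0],[0,0,0,0]]])

```text
t: 45.7
tcp_pos: [0.4342, -0.3126, 0.01]
tool_rot: [0.527, 0.471, -0.527, 0.471]
force: [-0.0, -0.6, 0.5]
finger_gap: 0.993
```

Call:
arm_command(series=[[[0,0,0,0],[0,0,0,0],[0,0,0,0],[0,0,0,0],[0,0,0,0]]], jaw=55)

```text
t: 46.2
tcp_pos: [0.4345, -0.3133, 0.0116]
tool_rot: [0.527, 0.47, -0.527, 0.472]
force: [0.4, 1.0, 5.2]
finger_gap: 0.689
```

Call:
arm_command(series=[[[-10,0,0,0],[-20,0,0,0],[-40,0,0,0],[-45,0,0,0],[-45,0,0,0],[-45,0,0,0],[-25,0,0,0],[0,0,0,0],[0,0,0,0],[0,0,0,0]]])

```text
t: 47.2
tcp_pos: [0.4328, -0.3117, 0.2386]
tool_rot: [-0.527, -0.472, 0.528, -0.47]
force: [0.4, -0.0, -1.9]
finger_gap: 0.689
```

Run:
```python
from h import *
go(.6090,.0274,.24,83.6)
```

```text
t 47.2 tcp [ 0.4328 -0.3117  0.2386] head -96.5 q6 0.85 gap 0.689 F [ 0.3956 -0.0397 -1.8738]
tilt [-0.0022  0.0024 -1.    ] TURN -0.002 SHIFT [  -1.   137.3 -356.6]
```

Call:
arm_command(series=[[[0,15.2,-39.7,0],[0,15.2,-39.7,0],[0,15.2,-39.7,0],[0,15.2,-39.7,0],[0,15.2,-39.7,0],[0,15.2,-39.7,0],[0,15.2,-39.7,0],[0,15.2,-39.7,0],[0,15.2,-39.7,0],[0,0,0,0]]])

```text
t: 48.2
tcp_pos: [0.6108, 0.0317, 0.2374]
tool_rot: [0.526, 0.474, -0.526, 0.471]
force: [-0.1, -0.6, -0.7]
finger_gap: 0.685
```

Run:
```python
from h import *
for _ in range(10): im=snapshot("wrist")
go(.6090,.0274,.1406,83.6)
```

```text
t 48.7 tcp [0.6099 0.0258 0.2399] head -96.6 q6 1.55 gap 0.687 F [-0.1169 -0.7789 -1.1329]
tilt [-0. -0. -1.] TURN -0.003 SHIFT [99.3 -1.  -1.4]
```

Call:
arm_command(series=[[[30,-0.7,-1.5,0],[30,0,0,0],[25,0,0,0],[5,0,0,0],[3,0,0,0],[3,0,0,0],[2,0,0,0],[1,0,0,0],[0,0,0,0],[0,0,0,0]]])

```text
t: 49.7
tcp_pos: [0.6098, 0.0284, 0.1413]
tool_rot: [0.528, 0.471, -0.527, 0.471]
force: [-0.2, 0.2, -1.7]
finger_gap: 0.685
```

Call:
arm_command(series=[[[1,0,0,0],[0.7,0,0,0],[0,0,0,0],[0,0,0,0]]])

```text
t: 50.1
tcp_pos: [0.6099, 0.0284, 0.1407]
tool_rot: [0.528, 0.471, -0.527, 0.471]
force: [-0.4, -0.2, 6.7]
finger_gap: 0.684
```

Call:
arm_command(series=[[[0,0,0,0],[0,0,0,0],[0,0,0,0],[0,0,0,0],[-30,0,0,0],[-45,0,0,0],[-45,0,10,0],[0,2,37,0],[0,2,37,0],[0,2,37,0]]], jaw=100)

```text
t: 51.1
tcp_pos: [0.6018, -0.0934, 0.2597]
tool_rot: [0.527, 0.471, -0.527, 0.472]
force: [0.2, 0.6, -0.5]
finger_gap: 0.997
```

Call:
arm_command(series=[[[0,2,37,0],[0,2,37,0],[0,2,37,0],[0,2,37,0],[15,2,37,0],[20,0,37,0],[0,0,0,0],[0,0,0,0],[0,0,0,0]]])

```text
t: 52.0
tcp_pos: [0.587, -0.3133, 0.2244]
tool_rot: [0.528, 0.471, -0.527, 0.471]
force: [0.6, 0.9, 0.5]
finger_gap: 0.999
```

Run:
```python
from h import *
p=sieve('s',-96.4,guess=[.5955,-.316,.012],win=75,zt=.0125,zb=.008,save="pics/w8.png")
go(p[0],p[1],.012,83.6)
```

```text
s bbox (287.0, 215.5, 47, 46) rim dist mm 61.0 POS [ 0.5412 -0.3203]
t 52.25 tcp [ 0.5873 -0.3132  0.2249] head -96.4 q6 1.02 gap 0.996 F [0.2342 0.5036 0.427 ]
tilt [ 0.001  -0.0006 -1.    ] TURN 0.000 SHIFT [212.9 -45.2  12.1]
```

View pics/w8.png

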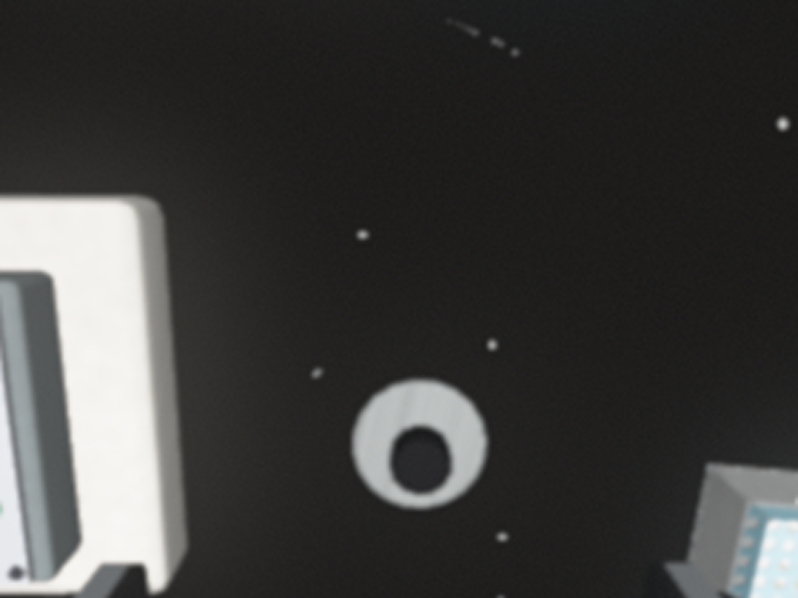

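Call:
arm_command(series=[[[0,-27,6,0],[5,-26,5,0],[0,0,0,0],[0,0,0,0],[0,0,0,0]]], jaw=75)

```text
t: 52.75
tcp_pos: [0.5339, -0.3193, 0.2198]
tool_rot: [0.528, 0.47, -0.527, 0.472]
force: [0.1, -0.8, 0.7]
finger_gap: 0.748
```

Run:
```python
from h import *
p=sieve('s',-96.4,guess=[.5415,-.320,.012],win=40,zt=.0125,zb=.008)
go(p[0],p[1],.012,83.6)
```

```text
s bbox (277.5, 175.5, 50, 50) rim dist mm 60.8 POS [ 0.5416 -0.3201]
t 53.0 tcp [ 0.5334 -0.3191  0.2191] head -96.5 q6 0.96 gap 0.746 F [-0.5195  0.19    0.2338]
tilt [ 0.0004 -0.0002 -1.    ] TURN -0.001 SHIFT [207.1   8.2   0.1]
```

Call:
arm_command(series=[[[40,4.1,0,0],[40,4.1,0,0],[40,0,0,0],[40,0,0,0],[28,0,0,0],[19,0,0,0],[0,0,0,0],[0,0,0,0]]])

```text
t: 53.8
tcp_pos: [0.5413, -0.3202, 0.0121]
tool_rot: [0.527, 0.471, -0.527, 0.471]
force: [-0.3, -0.0, 0.0]
finger_gap: 0.748
```

Call:
arm_command(series=[[[0,0,0,0],[0,0,0,0],[0,0,0,0],[0,0,0,0],[0,0,0,0],[0,0,0,0],[0,0,0,0]]], jaw=15)

```text
t: 54.5
tcp_pos: [0.5417, -0.3207, 0.0137]
tool_rot: [0.528, 0.47, -0.527, 0.472]
force: [0.0, 0.8, 5.9]
finger_gap: 0.307
```

Call:
arm_command(series=[[[-10,0,0,0],[-20,0,0,0],[-40,0,0,0],[-45,0,0,0],[-45,0,0,0],[-45,0,0,0],[-45,0,0,0],[0,0,0,0],[0,0,0,0],[0,0,0,0]]])

```text
t: 55.5
tcp_pos: [0.5398, -0.3192, 0.2607]
tool_rot: [-0.527, -0.472, 0.528, -0.47]
force: [-0.0, 0.7, -0.6]
finger_gap: 0.301
```

Run:
```python
from h import *
go(.6094,.0276,.26,83.6)
```

```text
t 55.5 tcp [ 0.5398 -0.3192  0.2607] head -96.5 q6 0.97 gap 0.301 F [-0.0221  0.6742 -0.5733]
tilt [-0.0026  0.0022 -1.    ] TURN -0.002 SHIFT [   1.3   30.5 -352.4]
```

Call:
arm_command(series=[[[0,3.3,-39.2,0],[0,3.3,-39.2,0],[0,3.3,-39.2,0],[0,3.3,-39.2,0],[0,3.3,-39.2,0],[0,3.3,-39.2,0],[0,3.3,-39.2,0],[0,3.3,-39.2,0],[0,3.3,-39.2,0],[0,0,0,0]]])

```text
t: 56.5
tcp_pos: [0.6092, 0.0322, 0.2595]
tool_rot: [-0.526, -0.474, 0.527, -0.47]
force: [-1.3, 0.4, -2.2]
finger_gap: 0.303
```

Run:
```python
from h import *
for _ in range(10): im=snapshot("wrist")
go(.6094,.0276,.1647,83.6)
crop(im,140,120,280,210,2.85,"pics/w9.png")
```

```text
t 57.0 tcp [0.6102 0.0261 0.2621] head -96.6 q6 1.55 gap 0.301 F [-0.0796  0.6445 -0.593 ]
tilt [-0.0001  0.     -1.    ] TURN -0.003 SHIFT [97.4 -1.  -1.3]
```

View pics/w9.png

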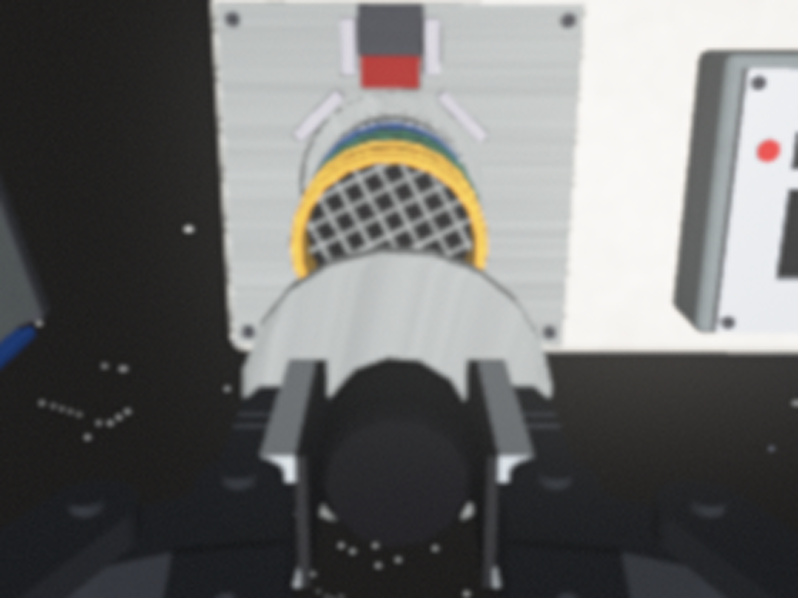

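Call:
arm_command(series=[[[30,-0.7,-1.7,0],[30,0,0,0],[20,0,0,0],[5,0,0,0],[3,0,0,0],[3,0,0,0],[3,0,0,0],[2,0,0,0],[0,0,0,0],[0,0,0,0]]])

```text
t: 58.0
tcp_pos: [0.61, 0.0289, 0.1665]
tool_rot: [0.528, 0.471, -0.527, 0.471]
force: [1.2, 0.5, -0.0]
finger_gap: 0.305
```

Call:
arm_command(series=[[[1,0,0,0],[1,0,0,0],[0,0,0,0],[0,0,0,0]]])

```text
t: 58.4
tcp_pos: [0.61, 0.0289, 0.1647]
tool_rot: [0.528, 0.471, -0.527, 0.471]
force: [-0.7, 0.0, 2.9]
finger_gap: 0.302
```

Call:
arm_command(series=[[[0.7,0,0,0],[0.5,0,0,0],[0,0,0,0],[0,0,0,0]]])

```text
t: 58.8
tcp_pos: [0.6102, 0.0288, 0.1646]
tool_rot: [0.528, 0.47, -0.527, 0.471]
force: [-2.1, 0.7, 9.2]
finger_gap: 0.302
```

Call:
arm_command(series=[[[0,0,0,0],[0,0,0,0],[0,0,0,0],[0,0,0,0],[0,0,0,0],[-30,0,0,0],[-45,0,0,0],[-35,0,10,0],[0,-10,35,0],[0,-10,35,0]]], jaw=70)

```text
t: 59.8
tcp_pos: [0.5816, -0.0488, 0.2747]
tool_rot: [0.528, 0.47, -0.526, 0.473]
force: [-0.4, 1.0, -0.8]
finger_gap: 0.7
```

Run:
```python
from h import *
go(.5489,-.158,.27,83.6)
```

```text
t 59.8 tcp [ 0.5816 -0.0488  0.2747] head -96.4 q6 1.41 gap 0.700 F [-0.3714  0.9672 -0.7594]
tilt [ 0.0039 -0.0012 -1.    ] TURN 0.001 SHIFT [  4.7 -20.3 112.2]
```

Call:
arm_command(series=[[[0,-7,38,0],[0,-7,38,0],[0,-6,36,0],[40,0,0,0],[40,0,0,0],[40,0,0,0],[30,0,0,0],[0,0,0,0],[0,0,0,0]]])

```text
t: 60.7
tcp_pos: [0.5486, -0.1574, 0.123]
tool_rot: [-0.527, -0.471, 0.528, -0.471]
force: [-0.7, 0.4, 0.0]
finger_gap: 0.699
```

Call:
arm_command(series=[[[0,0,0,0],[0,0,0,0],[0,0,0,0],[0,0,0,0],[0,0,0,0],[0,0,0,0],[0,0,0,0]]], jaw=25, force=25)

```text
t: 61.4
tcp_pos: [0.5493, -0.1579, 0.1249]
tool_rot: [0.528, 0.47, -0.527, 0.472]
force: [-1.4, 0.1, 6.7]
finger_gap: 0.354
```

Call:
arm_command(series=[[[0,0,-9.7,0],[0,0,-9.7,0],[0,0,-9.7,0],[0,0,-9.6,0],[0,0,0,0],[0,0,0,0]]])

```text
t: 62.0
tcp_pos: [0.5528, -0.1185, 0.1235]
tool_rot: [0.527, 0.471, -0.527, 0.471]
force: [-0.8, -0.9, 7.1]
finger_gap: 0.357
```

Call:
arm_command(series=[[[-2.5,9.3,0,0],[-1.7,9.3,0,0],[-1.1,9.3,0,0],[-0.3,9.3,0,0],[0,0,0,0],[0,0,0,0]]])

```text
t: 62.6
tcp_pos: [0.5902, -0.1226, 0.1284]
tool_rot: [0.528, 0.471, -0.527, 0.471]
force: [0.3, 1.4, 3.7]
finger_gap: 0.356
```

Call:
arm_command(series=[[[0,0,9.5,0],[0,0,9.5,0],[0,0,9.5,0],[0,0,9.5,0],[0,0,0,0],[0,0,0,0]]])

```text
t: 63.2
tcp_pos: [0.5854, -0.1615, 0.1287]
tool_rot: [0.528, 0.47, -0.528, 0.471]
force: [0.6, 1.9, 5.5]
finger_gap: 0.352
```

Call:
arm_command(series=[[[0.3,9.3,0,0],[1.1,9.3,0,0],[1.7,9.3,0,0],[2.5,9.3,0,0],[0,0,0,0],[0,0,0,0]]])

```text
t: 63.8
tcp_pos: [0.6233, -0.1658, 0.1228]
tool_rot: [0.528, 0.47, -0.527, 0.472]
force: [0.5, -2.3, 2.0]
finger_gap: 0.356
```

Call:
arm_command(series=[[[0,0,-9.5,0],[0,0,-9.5,0],[0,0,-9.5,0],[0,0,-9.5,0],[0,0,-1,0],[0,0,0,0],[0,0,0,0]]])

```text
t: 64.5
tcp_pos: [0.6282, -0.1265, 0.124]
tool_rot: [0.528, 0.47, -0.527, 0.473]
force: [2.1, -1.4, 5.7]
finger_gap: 0.356
```

Call:
arm_command(series=[[[0,0,0,0],[0,0,0,0],[0,0,0,0],[0,0,0,0],[-20,0,0,0],[-40,0,0,0],[-45,0,0,0],[-40,-20,30,0],[0,-20,40,0],[0,-20,40,0]]], jaw=100)

```text
t: 65.5
tcp_pos: [0.5563, -0.2275, 0.2669]
tool_rot: [0.527, 0.47, -0.527, 0.473]
force: [-0.1, -0.2, 0.1]
finger_gap: 1.002
```

Call:
arm_command(series=[[[0,-20,40,0],[0,-20,40,0],[0,-20,40,0],[0,0,0,0],[0,0,0,0],[0,0,0,0]]])

```text
t: 66.1
tcp_pos: [0.4834, -0.3383, 0.2648]
tool_rot: [0.528, 0.471, -0.527, 0.471]
force: [0.8, 0.0, -0.3]
finger_gap: 0.996
```

Run:
```python
from h import *
t=snapshot("top");s=snapshot("scene")
a=crop(t,185,165,250,80,3.2);b=crop(s,160,150,250,105,3.2)
cv2.imwrite("pics/m5.png",np.vstack([a,b])[:,:,::-1])
print(status.sense()['t'],status.sense()['tcp_pos'],status.sense()['force'])
```

```text
66.2 [ 0.4839 -0.3379  0.2649] [0.2064 0.2764 0.6497]
```

View pics/m5.png

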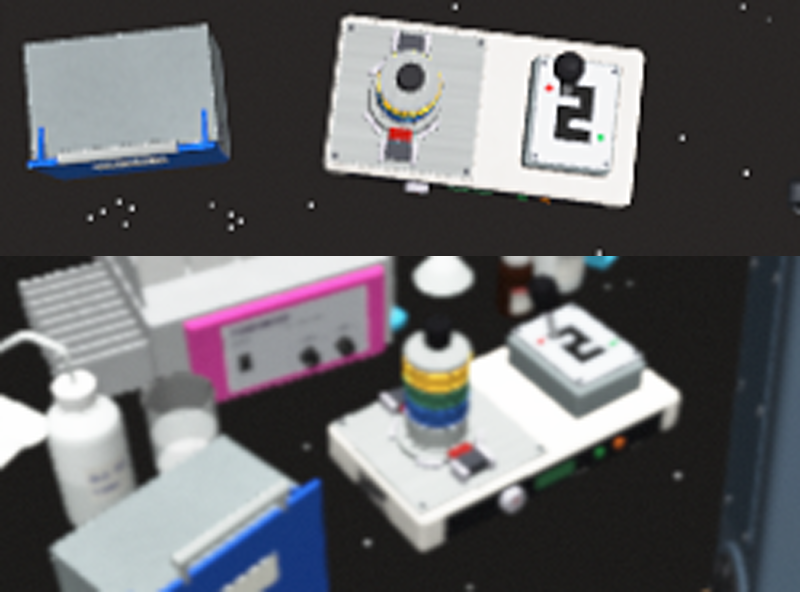

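```bash
python3 -c "
from station import ticket
print(ticket.sign_off())"
```

```text
the job is handed in; nothing more can be done
None
```

The changeover is finished and handed in at about 66 s of the 210 s allowed; sign-off reports no verdict.

- **Lever and bin:** I took the lever through the gate to the load end and tipped the bin. I dropped the copper pan in, seen lying inside, and pushed the bin shut. It met a firm stop at 18 N and looks the same as at the start, though I could not read its angle directly.
- **Stack:** I placed the steel pan, then blue, green and yellow sieves, then the lid. Each seated at its expected height to within about 1 mm, with contact force under 15 N. The lid had been knocked about 5 cm aside, so I found it again before gripping it.
- **Clamping:** I took the lever back to the run end. The gripper left the knob about 39 mm back and 19 mm left of the pivot, which matches the run end.

The last pictures show an upright stack in the right order, the front jaw nose back where it was when clamped (the stack hides the rear one in the top view), the bin shut and the arm clear. I did not measure the jar or the vial again, but the arm never worked close to either. No check failed or disagreed.

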